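Zero the bench comparator on its master block, then gauge the red spacer

ROBOT

A 7-joint arm with a two-finger parallel gripper is mounted at the origin on the work surface. World frame = base frame: x ahead of the robot, y to its left, z up, the work surface at z = 0. Lengths are in m, angles in degrees, forces in N, time in s.
With the tool pointing down it reaches from about 0.4 to 0.85 m from the base axis. Payload 10.4 kg.
Tool frame: the origin (TCP) lies on the centre line of the jaws, within the pads' length; the fingertips stand 14 mm ahead of it and the grasp point (between the pads) lies 5 mm behind it; z points along the fingers, y is the line along which they close (so a half turn about z gives the same grasp; the last joint's range is limited). The gripper opens to 85 mm and grips with 20 to 120 N. Pads are 22 mm wide; open, the fingers measure 114 mm over their backs; the gripper's body (76 mm by 85 mm) begins 54 mm behind the grasp point. The pads swing forward as they close: fully open they stand 13 mm farther back than shut.
Start: joints at [76.054, 19.034, -3.707, 83.658, 1.238, 77.344, -5.071], TCP at [0.137, -0.61, 0.245] pointing down, gripper open.
Joint ranges: [-148.97, 148.97], [-28.65, 121.19], [-84.17, 76.75], [9.2, 138.47], [-72.65, 252.65], [3.7, 117.97], [-149.18, 149.18]. Speed limits (degrees/s): [127.2, 127.2, 159.86, 159.86, 180, 180, 180].

INTERFACE

Orientations are given as a 3x3 rotation matrix whose columns are the frame's x, y, z axes.
In Python, from cell import arm, vision gives the robot as it stands.
- The arm moves only by the tool carry_out, never from a script. Its argument "increments" is a list of rows, each an object with "delta_pos": the shift along the tool's x, y, z in cm, a list of three; "rotation": the turn, a rotation vector about the tool's x, y, z in rad, a list of three. A call has 1 to 10 rows; each row shifts and turns the commanded pose from where the row before left it, along the tool's axes as they then stand; what a row does not reach is not made up. A row lasts 1/8 s, in which the tool goes at most 62.5 mm and 10.7 degrees, less where a joint would pass 70% of its speed; a pose out of reach is approached as far as the arm can. A call is refused whole if a number of a shift passes 6.25 or a number of a turn 0.188, either way. A call with a gripper value outside its range is refused whole. "claw" is the opening, from -1 (shut) to 1 (fully open), so that 0 is half open, set as the call begins (left out, the last holds). The fingers move at their own pace and stop on an object; "newtons" is the grip in N (left out, the last holds). Time passes only in rows, so rows that do not move let the fingers close. It gives the time, the measured TCP pose, the force, the opening and the grip force at its end, in the units of the state.
- arm.sense(): the state, without advancing time (a new reading comes with each control period).
- vision.read_camera(name): name is "side" or "top"; returns the picture (400x640x3 uint8, red, green, blue); there is no depth.
- vision.calibration(name): a dict with "intrinsics" (3x3 intrinsics, pixels), "T" (4x4, takes a point from camera to world coordinates). Camera axes: x right, y down, z forward; pixel columns grow to the right and rows downward; lengths in m; the calibration is good to about 2 mm. A picture is of the moment at which its call begins. calibration takes no time and is no camera call.
- arm.job_done(): hands the job in; it is judged then, once.
Trained networks look in the newest picture that a camera, given by its name, has taken for a name from the list of things; names that differ only in an ending like _2 or _b are one class to them, and where a whole thing is asked for, a point or a joint stands for the part that bears it (a point fixed in the world has none). Each returns a list of dicts, best first, with "conf" (0 to 1); they miss things now and then, are a little off and sometimes report something else, mostly with a low value. They report only what shows in the picture. A call takes as long as a camera call. They do not tell look-alikes from the thing itself.
- vision.spot_in(camera, name): "rect" ([left, top, width, height] in pixels, round what is visible of it).
- vision.mark_of(camera, name): "uv" ([column, row] in pixels: a listed point, or the origin of a listed thing).
The state is a dict: "time": time; "joint_positions": joint angles; "joint_vel": joint speeds; "joint_torque": joint torques, N m; "eef_pos": TCP position; "ee_rot": TCP orientation; "force": force on the tool from outside, world axes, zero at the start; "wrist_torque": the same for the moment, N m; "finger_gap": finger opening in m; "finger_force": force on a finger pad.
Only numpy, scipy, OpenCV 4.12 (cv2) and the standard library are available. Lean on these libraries where they do the work, as an engineer would, in place of code of your own. Each camera call takes 0.05 s, during which the arm holds its last target. There are 200 camera calls.

TASK

The steel master block stands in the comparator: slide the carriage by its yellow handle until the sprung spindle bears on the master and the black pointer stands on the red zero mark, and let go. Then take the master out and stand it upright in its open blue case, and slide the red spacer in its place between fence and spindle, pressing it firmly but gently home against the end stop. Leave the spacer standing there let go, flat on the fence with the pointer still on zero, do not strain the spindle, fence or stop, and leave the other things alone.

Things in the scene. Friction and masses are not known exactly. Their poses are not given: they have to be found in the camera images.
- gauge: Bench comparator fixed to the table: dark blue base plate, 12 mm thick. Origin at its underside; the plate spans x -80 to 55, y -90 to 190 mm. A block slides in along +x on the plate from the open -x end, between the dark fence on the -y side and the spindle tip on the +y side, up to the end stop.
- fence: Dark steel fence fixed on the plate, 105 mm along gauge x (x -65 to 40 mm), 14 mm thick, 18 mm high (top 30 mm above the table). Origin at the foot of the middle of its inner face, which looks to gauge +y and lies at y = -60 mm. The spindle presses a block against it; over 25 N from a block is too much, also from a grasp that closes off centre.
- endstop: Dark steel end stop fixed on the plate, 12 x 34 mm, 18 mm high. Origin at the foot of the face that the block meets; the face looks to the gauge's -x and is at x = 30 mm in the gauge frame. A spacer is home when pressed on it with more than 5 N (10 N is good, over 25 N is too much).
- seat (a point): Where the centre of a block's underside is when it is home (against fence and end stop): x = 7, y = -45, z = 12 mm in the gauge frame, axes parallel to the gauge's.
- handle (a point): Centre of the top of the carriage's yellow upright handle: 26 mm along gauge x, 16 mm along y, 38 mm high, top 60 mm above the table (carriage plate below: top at 22 mm). 39 mm free towards the dial, open behind. The carriage slides up to 45 mm along gauge y, towards -y to near the block, and stays by friction of about 11 N.
- spindle: Sprung spindle, pointing to gauge -y. Origin at the centre of its polished, slippery ball tip (12 mm diameter, 22 mm above the table, at gauge x = 4 mm). The spring gives about 3 N when out, 5 N at 4 mm, 7 N at the end of its travel at 8 mm, where it goes hard and the carriage would be pushed back; over 25 N strains it.
- needle (a joint): Pointer of the dial (black, on a white face 49 mm wide looking up, 46 mm above the table). 0 = spindle fully out, pointer along the gauge's +x; grows by 0.4 rad per mm that the spindle is pressed in, clockwise from above, to 3.2.
- bezel (a joint): Where the red zero mark on the dial's rim is set (locked, it does not turn): the pointer is on zero when needle = 1.571 + bezel. At 0 the mark is on the side towards the gauge's -y.
- needle_tip (a point): End of the pointer, 21 mm from the dial's axis.
- zero_mark (a point): The red zero mark, 21 mm from the dial's axis, at the pointer's height.
- master: Steel master block with a yellow patch on top, 46 (x) x 30 (y) x 50 (z) mm, upright edges rounded with 12 mm radius, 300 g. Origin at the centre of its underside. At first it stands home, or within 1 mm of it, in the comparator.
- spacer: Red spacer block, 46 (x) x 30 (y) x 50 (z) mm, the same size as the master, upright edges rounded with 12 mm radius, two dark holes in its top, about 120 to 240 g. Origin at the centre of its underside.
- case: Open dark blue case of the master, fixed to the table: 100 (x) x 84 (y) mm, 14 mm high, walls and floor 5 mm thick. Origin at the centre of its underside.
- spacer_brass: Brass spacer block 46 x 34 x 44 mm, not to be used. Origin under its centre.
- spacer_grey: Grey plastic spacer block 46 x 26 x 46 mm, not to be used. Origin under its centre.
- reel: Metal solder reel, 48 mm diameter, 30 mm high, standing. Origin under its centre.
- flux_jar: Amber jar, 44 mm diameter, 50 mm high. Origin under its centre.
- driver: Screwdriver lying, 160 mm long, blue handle.
There are look-alikes about, which are no part of the job. Leave any purple look-alike of the master alone. What is shaped like the spacer but turquoise is not meant.

How it is judged (in metres and radians):
On the way, in this order (a step that is already met when the one before it is completed fails the run):
1. With the master home, the spindle on it and the carriage let go, the pointer stands on the zero mark (distance between needle_tip and zero_mark below 0.007 m and contact force between the fingers and gauge below 0.3 N and x of master in the frame of seat between -0.003 and 0.003 m and y of master in the frame of seat between -0.0015 and 0.0015 m and z of master in the frame of seat between -0.003 and 0.003 m), for 0.3 s.
2. The master stands in its case (x of master in the frame of case between -0.028 and 0.028 m and y of master in the frame of case between -0.028 and 0.028 m and z of master in the frame of case below 0.01 m and angle between master's own z axis and vertical below 0.1 rad), for 0.2 s.
3. The red spacer is pressed home on the end stop with more than 5 N (contact force between spacer and endstop above 5 N and x of spacer in the frame of seat between -0.002 and 0.002 m and y of spacer in the frame of seat between -0.004 and 0.004 m and z of spacer in the frame of seat between -0.003 and 0.003 m), for 0.2 s.
At the end, for the whole second after the job is handed in: The red spacer stands let go in the comparator, within 2 mm of the end stop, within 1.5 mm of the fence and square to it within 0.06 rad; the pointer is within 7 mm of the zero mark at the dial's rim (about 0.33 rad, 0.8 mm of spindle travel); the master stands upright, at rest, wholly in its case (all of step 2 and distance between needle_tip and zero_mark below 0.007 m and angle between the x axis of spacer and the x axis of gauge, either way round below 0.06 rad and angle between spacer's own z axis and vertical below 0.06 rad and linear speed of each of spacer, master below 0.01 m/s and x of spacer in the frame of seat between -0.002 and 0.002 m and y of spacer in the frame of seat between -0.0015 and 0.0015 m and z of spacer in the frame of seat between -0.003 and 0.003 m); the robot touches nothing.
It fails at once if The spindle is strained (over 25 N) (contact force between spindle and anything else above 25 N).
It fails at once if A block is pressed on the end stop with over 25 N (contact force between any of master, spacer and endstop above 25 N).
It fails at once if A block is pressed on the fence with over 25 N (contact force between any of master, spacer and fence above 25 N).
It fails at once if A bystander is moved by over 20 mm (distance of any of spacer_brass, spacer_grey, reel, flux_jar, driver from where it was at the start of the episode above 0.02 m).
It also fails if it takes over 72 s, if anything falls off the work surface, if the arm or the gripper's body presses on something with over 40 N, if the wrist force passes 120 N, or if a joint passes its speed limit or range.

## Working session

There is one attempt and no reset: what is moved stays moved. The work goes in short steps, Python scripts to look and compute and a tool call to move; the robot and the scene stay as the last step left them, time stands still between calls to the robot, and variables do not carry over. Pictures are saved under pics/ and viewed, at most 10 in all, crops included, and the job is handed in when it is done.

Besides the shell and the picture viewer there is one more tool, called after "Call:" by a JSON object that holds its "op" and its "data". carry_out: Moves the arm, as the interface text tells. Its arguments: {"type":"object","properties":{"increments":{"type":"array"},"claw":{"type":"number"},"newtons":{"type":"number"}},"required":["increments"]}

```bash
mkdir -p pics; cat > h.py <<'E'
import numpy as np, cv2
from cell import arm, vision
def cal(c):
    d=vision.calibration(c); return np.array(d["intrinsics"]),np.array(d["T"])
def ray(c,uv,z):
    K,T=cal(c); d=T[:3,:3]@np.linalg.solve(K,[uv[0],uv[1],1.]); o=T[:3,3]
    return o+d*(z-o[2])/d[2]
def proj(c,p):
    K,T=cal(c); q=K@(T[:3,:3].T@(np.array(p)-T[:3,3])); return q[:2]/q[2]
def snap(c,fn=None):
    im=vision.read_camera(c)
    if fn: cv2.imwrite(fn,cv2.cvtColor(im,cv2.COLOR_RGB2BGR))
    return im
E
python3 - <<'E'
from h import *
a=snap("top");b=snap("side")
cv2.imwrite("pics/a.png",cv2.cvtColor(a,cv2.COLOR_RGB2BGR));cv2.imwrite("pics/b.png",cv2.cvtColor(b,cv2.COLOR_RGB2BGR))
for c in("top","side"): print(c,cal(c)[1].round(3).tolist(),cal(c)[0].round(0).tolist())
Z=dict(gauge=0,fence=.012,seat=.012,endstop=.012,handle=.06,spindle=.022,needle_tip=.046,zero_mark=.046,master=.012,spacer=0,case=0,spacer_brass=0,spacer_grey=0,reel=0,flux_jar=0,driver=0)
for n,z in Z.items():
  for c in("top","side"):
    for d in vision.mark_of(c,n)[:3]:
        print(n,c,np.round(d["uv"],1),round(d["conf"],2),ray(c,d["uv"],z).round(4)[:2])
s=arm.sense(); print(s["time"],s["eef_pos"],np.round(s["ee_rot"],3).tolist(),s["force"],s["finger_gap"])
E
```

```text
top [[0.011, -0.979, 0.203, 0.186], [-1.0, -0.01, 0.006, 0.015], [-0.004, -0.204, -0.979, 1.556], [0.0, 0.0, 0.0, 1.0]] [[507.0, 0.0, 309.0], [0.0, 507.0, 205.0], [0.0, 0.0, 1.0]]
side [[-0.881, -0.356, 0.311, 0.184], [-0.472, 0.644, -0.602, 0.644], [0.014, -0.677, -0.735, 0.831], [0.0, 0.0, 0.0, 1.0]] [[445.0, 0.0, 321.0], [0.0, 445.0, 203.0], [0.0, 0.0, 1.0]]
gauge top [426.1 244.7] 0.71 [ 0.3887 -0.3374]
gauge top [323.3 191.6] 0.69 [ 0.5538 -0.0198]
gauge side [310.4 204.5] 0.59 [ 0.5566 -0.0203]
gauge side [396.3 172.9] 0.18 [ 0.4088 -0.2352]
fence top [341.4 200.8] 0.62 [ 0.522 -0.076]
fence side [328.1 189.7] 0.5 [ 0.5365 -0.078 ]
fence side [320.5 190.6] 0.25 [ 0.5521 -0.0656]
seat top [333.6 189.3] 0.88 [ 0.5586 -0.0517]
seat side [317.6 191.5] 0.85 [ 0.5571 -0.0592]
endstop top [341.5 182.1] 0.44 [ 0.5821 -0.0765]
endstop side [309.2 186.5] 0.58 [ 0.5848 -0.0645]
handle top [271.5 174. ] 0.74 [0.5933 0.1401]
handle top [427.5 242.9] 0.64 [ 0.3863 -0.3281]
handle top [193.6 240.1] 0.19 [0.3877 0.3666]
handle side [262.8 229.4] 0.63 [0.586  0.1448]
spindle top [320.4 190.4] 0
[... 928 characters left out ...]
[ 0.3965 -0.3411]
spacer_grey side [409.  151.5] 0.8 [ 0.41  -0.336]
spacer_grey side [266.7 230.4] 0.39 [0.6074 0.1041]
reel top [323.1 188.4] 0.59 [ 0.5641 -0.0191]
reel top [192.3 240. ] 0.57 [0.396  0.3847]
reel side [276.9 372.8] 0.6 [0.4032 0.3846]
reel side [180.1 325.8] 0.4 [0.6252 0.3966]
flux_jar top [181.3 216.8] 0.71 [0.4686 0.4233]
flux_jar side [228.6 370.8] 0.86 [0.4849 0.4247]
driver top [191.5 170.7] 0.69 [0.618  0.4001]
driver side [181.8 323.5] 0.71 [0.6255 0.391 ]
driver side [326.2 190.1] 0.52 [ 0.5453 -0.0849]
1.7 [ 0.13691143 -0.60982126  0.24532435] [[0.976, 0.219, 0.0], [0.219, -0.976, -0.0], [0.0, 0.0, -1.0]] [ 0.3034585   0.59424931 -0.43603159] 0.08553833834378129
```

View pics/a.png

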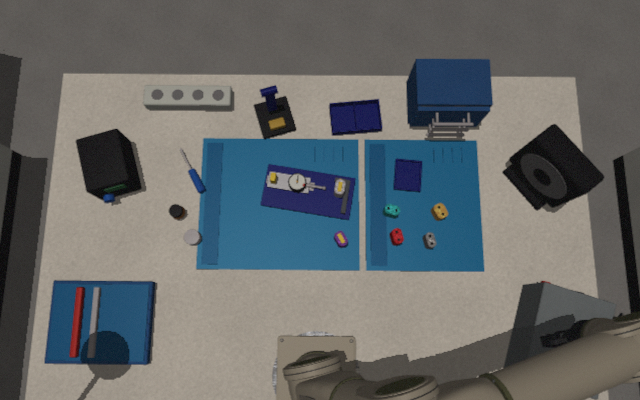

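View pics/b.png

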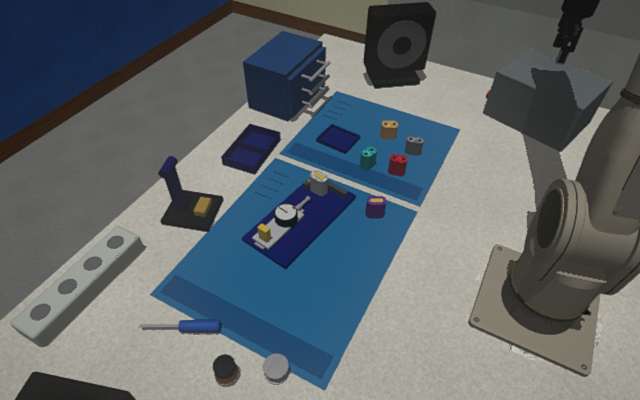

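The top view has the master with its yellow patch at (340,186) in the comparator and a purple look-alike at (341,240). The red spacer is at (397,237) and the turquoise one at (391,211). The empty case is at (408,175). The master in the comparator and the red block fit the description. I'll confirm both in one enlarged crop.

```bash
python3 - <<'E'
from h import *
a=cv2.imread("pics/a.png");b=cv2.imread("pics/b.png")
r=lambda im,x,y,w,h,W,H:cv2.resize(im[y:y+h,x:x+w],(W,H),interpolation=cv2.INTER_CUBIC)
t=np.hstack([r(a,255,155,106,75,480,340),r(a,375,150,80,85,320,340)])
u=np.hstack([r(b,235,160,130,70,480,260),r(b,350,115,80,65,320,260)])
cv2.imwrite("pics/c.png",np.vstack([t,u]))
# plate colour mask
for c,im in(("top",a),("side",b)):
    hsv=cv2.cvtColor(im,cv2.COLOR_BGR2HSV)
    m=cv2.inRange(hsv,(112,120,40),(130,255,160))
    n,l,s,ce=cv2.connectedComponentsWithStats(m)
    for i in range(1,n):
        if s[i,4]>150: print(c,s[i],ce[i].round(1))
    i=[k for k in range(1,n) if abs(ce[k][0]-308)<30 and abs(ce[k][1]-200)<30 and s[k,4]>300]
    for k in i:
        h=cv2.convexHull(np.argwhere(l==k)[:,::-1].astype(np.float32))
        w=np.array([ray(c,p,.012)[:2] for p in h[:,0]],np.float32)
        R=cv2.minAreaRect(w*1000);print(c,R);print(cv2.approxPolyDP(h,3,True)[:,0].tolist())
    for nme in("case",):
        for k in range(1,n):
            if s[k,4]>300 and np.hypot(*(ce[k]-(np.array([408,174]) if c=="top" else np.array([337,138]))))<8:
                h=cv2.convexHull(np.argwhere(l==k)[:,::-1].astype(np.float32))
                w=np.array([ray(c,p,.014)[:2] for p in h[:,0]],np.float32)
                print("case",c,cv2.minAreaRect(w*1000))
    # red spacer
    m=cv2.inRange(hsv,(0,150,90),(8,255,255))|cv2.inRange(hsv,(172,150,90),(180,255,255))
    n,l,s,ce=cv2.connectedComponentsWithStats(m)
    for i in range(1,n):
        if s[i,4]>2: print("red",c,s[i],ce[i].round(1))
E
```

```text
top [ 330  101   52   32 1319] [355.1 117.1]
top [394 159  28  33 799] [407.5 174.7]
top [ 261  164   94   55 2423] [308.5 194.7]
top ((551.7073974609375, 28.40802001953125), (276.7611389160156, 133.38046264648438), 80.75111389160156)
[[354.0, 178.0], [348.0, 218.0], [261.0, 204.0], [269.0, 164.0]]
case top ((607.6739501953125, -283.87701416015625), (82.13084411621094, 99.250244140625), 85.14788818359375)
red top [392 228  11  16 124] [397.  235.7]
red top [ 70 287  13  70 404] [ 75.8 321.9]
side [317 124  43  29 693] [337.9 138. ]
side [223 128  56  38 786] [252.7 147.8]
side [ 242  184  113   84 2964] [302.5 223.7]
side ((552.7142944335938, 33.77288055419922), (279.5679016113281, 135.3209228515625), 80.96063232421875)
[[354.0, 195.0], [285.0, 267.0], [242.0, 238.0], [303.0, 184.0]]
case side ((608.4112548828125, -276.6328125), (90.42223358154297, 101.416015625), 85.16799926757812)
red side [487  91   3   4   4] [488.   92.5]
red side [390 154  17   9 104] [398.4 158.2]
```

View pics/c.png

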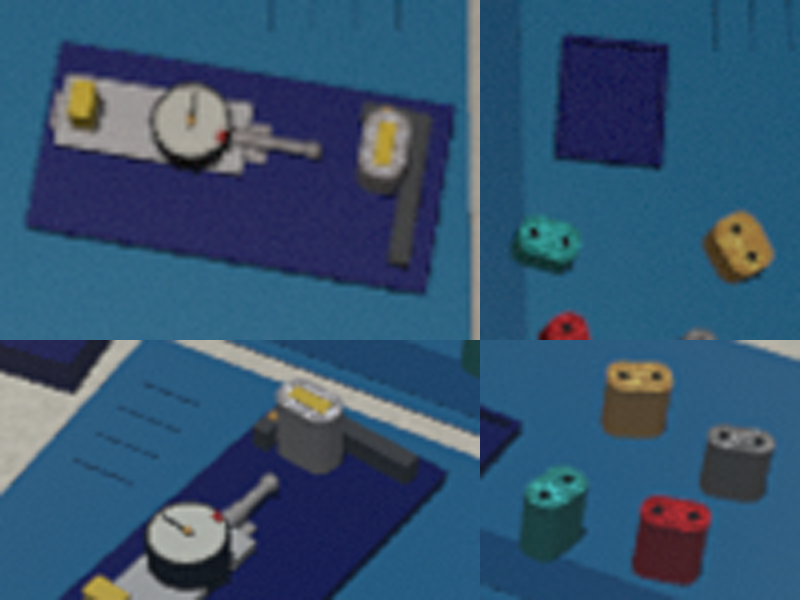

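The crop confirms both. The yellow-patched steel block sits between fence and spindle, and the red block has two dark holes. The red zero mark on the dial is at about crop (220,137), roughly 0.35 rad clockwise from gauge -y, so the needle target is about 1.92. First I move to above the handle with tool x along gauge y and tool y along gauge x.

Call:
{"op": "carry_out", "data": {"increments": [{"delta_pos":[0,0,0],"rotation":[0,0,-0.17]},{"delta_pos":[0,0,0],"rotation":[0,0,-0.17]},{"delta_pos":[0,0,0],"rotation":[0,0,-0.17]},{"delta_pos":[0,0,0],"rotation":[0,0,-0.17]},{"delta_pos":[0,0,0],"rotation":[0,0,-0.17]},{"delta_pos":[0,0,0],"rotation":[0,0,-0.17]},{"delta_pos":[0,0,0],"rotation":[0,0,-0.17]},{"delta_pos":[5.4,2.2,0],"rotation":[0,0,0]},{"delta_pos":[5.4,2.2,0],"rotation":[0,0,0]},{"delta_pos":[5.4,2.2,0],"rotation":[0,0,0]}], "claw": 0.3, "newtons": 30}}

```text
time: 2.95
eef_pos: [0.2287, -0.4588, 0.2454]
ee_rot: [[0.159, 0.987, 0.0], [0.987, -0.159, -0.0], [-0.0, 0.0, -1.0]]
force: [0.6, -0.5, 0.8]
finger_gap: 0.0556
finger_force: 0.0
```

```bash
cat >> h.py <<'E'
yaw=np.radians(-9.15); G=np.array([.5563,-.0204]); R=np.array([[np.cos(yaw),-np.sin(yaw)],[np.sin(yaw),np.cos(yaw)]])
def g2w(x,y): return G+R@np.array([x,y])/1000
def w2g(p): return R.T@(np.array(p)[:2]-G)*1000
def where(p=None):
    "TCP state in gauge mm, and tool-frame shift (cm) to world target p"
    s=arm.sense(); M=np.array(s["ee_rot"]); e=np.array(s["eef_pos"])
    print("t",round(s["time"],2),"gauge mm",w2g(e).round(1),"z",round(e[2]*1000,1),"xaxis yaw",round(np.degrees(np.arctan2(M[1,0],M[0,0])),2),"tilt",np.degrees(np.arccos(-M[2,2])).round(2),"F gauge",(R.T@s["force"][:2]).round(2),round(s["force"][2],2),"gap",round(s["finger_gap"]*1000,1),"ff",s["finger_force"])
    if p is not None: print("delta cm",(M.T@(np.array(p)-e)*100).round(2))
E
python3 - <<'E'
from h import *
im=cv2.imread("pics/a.png");hsv=cv2.cvtColor(im,cv2.COLOR_BGR2HSV)
m=cv2.inRange(hsv,(20,120,120),(32,255,255))
n,l,s,ce=cv2.connectedComponentsWithStats(m)
for i in range(1,n):
    if s[i,4]>5 and 150<ce[i][1]<200 and 255<ce[i][0]<360:print("top yellow",s[i],ce[i].round(1),ray("top",ce[i],.06)[:2].round(4),w2g(ray("top",ce[i],.06)).round(1))
where([*g2w(5,166),.2])
E
```

```text
top yellow [270 173   6   8  39] [272.7 176.4] [0.5857 0.1362] [  4.1 159.3]
top yellow [338 182   4   9  29] [339.6 186. ] [ 0.5574 -0.0677] [  8.6 -46.5]
t 2.95 gauge mm [-253.7 -485. ] z 245.4 xaxis yaw 80.82 tilt 0.03 F gauge [ 0.7  -0.37] 0.8 gap 55.6 ff 0.0
delta cm [65.11 25.84  4.52]
```

Call:
{"op": "carry_out", "data": {"increments": [{"delta_pos":[5.38,2.15,0],"rotation":[0,0,0]},{"delta_pos":[5.38,2.15,0],"rotation":[0,0,0]},{"delta_pos":[5.38,2.15,0],"rotation":[0,0,0]},{"delta_pos":[5.38,2.15,0],"rotation":[0,0,0]},{"delta_pos":[5.38,2.15,0],"rotation":[0,0,0]},{"delta_pos":[5.38,2.15,0],"rotation":[0,0,0]},{"delta_pos":[5.38,2.15,0],"rotation":[0,0,0]},{"delta_pos":[5.38,2.15,0],"rotation":[0,0,0]},{"delta_pos":[5.38,2.15,0],"rotation":[0,0,0]},{"delta_pos":[5.38,2.15,0],"rotation":[0,0,0]}]}}

```text
time: 4.2
eef_pos: [0.5268, 0.0377, 0.2457]
ee_rot: [[0.161, 0.987, 0.001], [0.987, -0.161, -0.001], [-0.0, 0.001, -1.0]]
force: [0.3, -1.4, 0.5]
finger_gap: 0.0552
finger_force: 0.0
```

Call:
{"op": "carry_out", "data": {"increments": [{"delta_pos":[5.38,2.15,0],"rotation":[0,0,0]},{"delta_pos":[5.38,2.15,0],"rotation":[0,0,0]},{"delta_pos":[0,0,6],"rotation":[0,0,0]},{"delta_pos":[0,0,6],"rotation":[0,0,0]},{"delta_pos":[0,0,0],"rotation":[0,0,0]}]}}

```text
time: 4.82
eef_pos: [0.583, 0.1348, 0.1216]
ee_rot: [[0.159, 0.987, -0.007], [0.987, -0.159, -0.002], [-0.003, -0.007, -1.0]]
force: [0.8, 0.3, 0.7]
finger_gap: 0.0554
finger_force: 0.0
```

```bash
python3 - <<'E'
from h import *
where([*g2w(4,161),.045])
a=snap("top");b=snap("side")
b4=cv2.resize(b[140:300,200:400],(800,640))[:,:];a4=cv2.resize(a[140:240,240:370],(520,400))
c=np.zeros((600,800,3),np.uint8);c[:300,:390]=cv2.resize(a[140:240,240:370],(390,300));c[:300,400:775]=cv2.resize(b[150:270,220:370],(375,300))
cv2.imwrite("pics/d.png",cv2.cvtColor(c[:300],cv2.COLOR_RGB2BGR))
E
```

```text
t 4.83 gauge mm [  1.7 157.4] z 121.6 xaxis yaw 80.85 tilt 0.44 F gauge [0.73 0.39] 0.74 gap 55.4 ff 0.0
delta cm [0.38 0.29 7.65]
```

View pics/d.png

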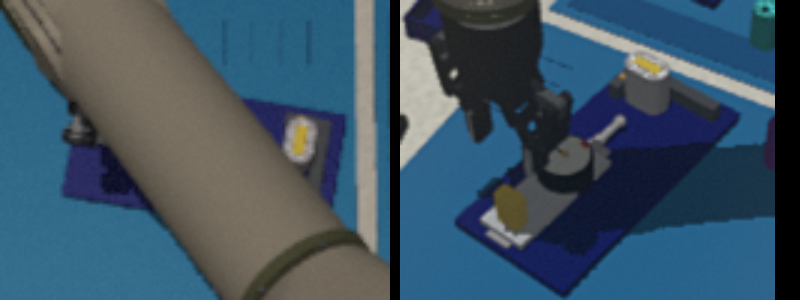

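The arm hides the dial in the top view. The side view shows the open gripper high over the yellow handle at crop (510,205). Next I correct the position and lower onto the handle.

Call:
{"op": "carry_out", "data": {"increments": [{"delta_pos":[0.3,0.25,3.0],"rotation":[0,0,0]},{"delta_pos":[0,0,2.5],"rotation":[0,0,0]},{"delta_pos":[0,0,1.8],"rotation":[0,0,0]},{"delta_pos":[0,0,0],"rotation":[0,0,0]}]}}

```text
time: 5.42
eef_pos: [0.5888, 0.1382, 0.053]
ee_rot: [[0.16, 0.987, 0.0], [0.987, -0.16, -0.0], [-0.0, 0.0, -1.0]]
force: [-0.8, -0.0, 0.4]
finger_gap: 0.0555
finger_force: 0.0
```

Call:
{"op": "carry_out", "data": {"increments": [{"delta_pos":[0,0,0],"rotation":[0,0,0]},{"delta_pos":[0,0,0],"rotation":[0,0,0]},{"delta_pos":[0,0,0],"rotation":[0,0,0]},{"delta_pos":[0,0,0],"rotation":[0,0,0]}], "claw": -1, "newtons": 40}}

```text
time: 5.92
eef_pos: [0.5887, 0.1387, 0.0539]
ee_rot: [[0.159, 0.987, 0.001], [0.987, -0.159, -0.0], [0.0, 0.001, -1.0]]
force: [-3.2, -0.7, 8.0]
finger_gap: 0.0252
finger_force: 39.5
```

```bash
python3 - <<'E'
from h import *
where([*g2w(4,161),.045])
b=snap("side")
b=cv2.resize(b[150:270,220:370],(600,480))
cv2.imwrite("pics/e.png",cv2.cvtColor(b,cv2.COLOR_RGB2BGR))
E
```

```text
t 5.92 gauge mm [  6.7 162.3] z 53.9 xaxis yaw 80.84 tilt 0.07 F gauge [-3.06 -1.2 ] 8.03 gap 25.2 ff 39.45051848888397
delta cm [-0.13 -0.27  0.89]
```

View pics/e.png

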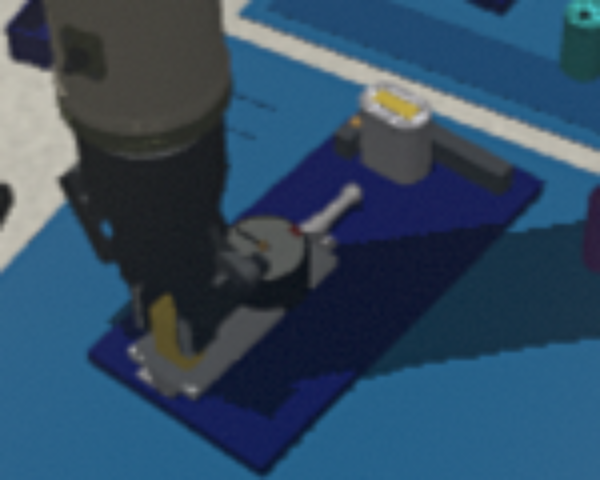

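Gripped: the gap is 25 mm, the fingers hold the yellow handle at (175,335), and the dial stays visible at (265,255). Now I push towards gauge -y.

Call:
{"op": "carry_out", "data": {"increments": [{"delta_pos":[-0.5,0,0],"rotation":[0,0,0]},{"delta_pos":[-0.5,0,0],"rotation":[0,0,0]},{"delta_pos":[-0.5,0,0],"rotation":[0,0,0]},{"delta_pos":[-0.5,0,0],"rotation":[0,0,0]},{"delta_pos":[0,0,0],"rotation":[0,0,0]}]}}

```text
time: 6.6
eef_pos: [0.5859, 0.1218, 0.054]
ee_rot: [[0.157, 0.988, 0.003], [0.988, -0.157, 0.004], [0.005, 0.002, -1.0]]
force: [0.7, 8.9, 1.2]
finger_gap: 0.0251
finger_force: 40.0
```

```bash
cat >> h.py <<'E'
def dial(c="side",fn=None,k=12):
    im=snap(c); u=[]
    rd=lambda n:[(np.round(d["uv"],1).tolist(),round(d["conf"],2)) for d in vision.mark_of(c,n)[:2]]
    for n in("needle_tip","zero_mark","spindle"): print(n,rd(n))
    return im
E
python3 - <<'E'
from h import *
where()
b=dial()
cv2.imwrite("pics/f.png",cv2.cvtColor(cv2.resize(b[160:240,240:340],(800,600),interpolation=cv2.INTER_CUBIC),cv2.COLOR_RGB2BGR))
E
```

```text
t 6.6 gauge mm [  6.6 145.1] z 54.0 xaxis yaw 80.94 tilt 0.3 F gauge [-0.69  8.86] 1.18 gap 25.1 ff 39.95472729206085
needle_tip []
zero_mark []
spindle [([273.4, 224.8], 0.52), ([314.0, 197.3], 0.39)]
```

View pics/f.png

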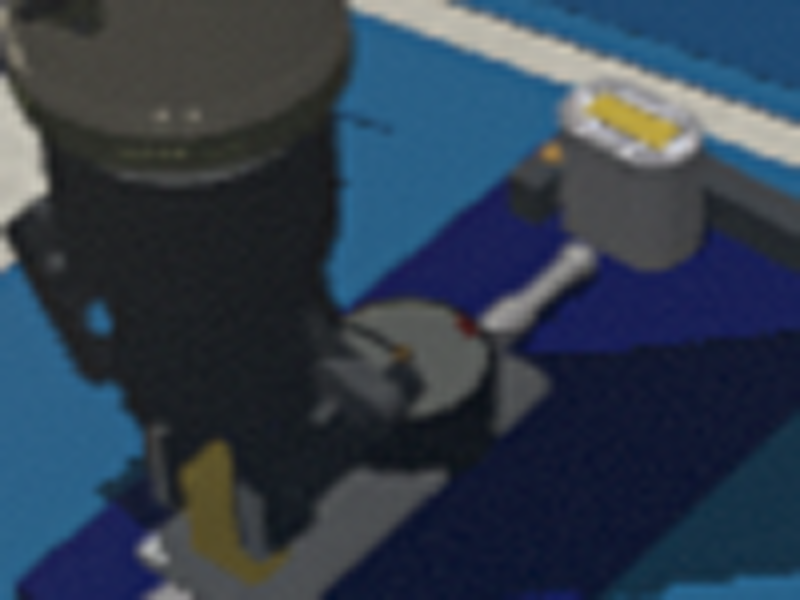

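The tip is at crop (580,258), about 9 mm short of the master at (630,200). The pointer is still at 0 and the red mark is at (467,325). I'll push on a little and add a numeric dial reader.

Call:
{"op": "carry_out", "data": {"increments": [{"delta_pos":[-0.3,0,0],"rotation":[0,0,0]},{"delta_pos":[-0.3,0,0],"rotation":[0,0,0]},{"delta_pos":[-0.3,0,0],"rotation":[0,0,0]},{"delta_pos":[0,0,0],"rotation":[0,0,0]}]}}

```text
time: 7.3
eef_pos: [0.5846, 0.1132, 0.054]
ee_rot: [[0.157, 0.988, 0.003], [0.988, -0.157, 0.005], [0.005, 0.002, -1.0]]
force: [2.0, 10.1, 1.1]
finger_gap: 0.025
finger_force: 40.0
```

```bash
cat >> h.py <<'E'
def dial(c="side",guess=None,im=None):
    """needle and mark angles (rad, 0 = gauge +x, clockwise) from the rectified dial face"""
    if im is None: im=snap(c)
    S=4; c0=np.array(guess)                   # guess of axis, gauge mm; patch 80 mm, S px/mm
    src=np.float32([proj(c,[*g2w(*(c0+d)),.046]) for d in ((-40,40),(40,40),(40,-40),(-40,-40))])
    dst=np.float32([(0,0),(0,0),(0,0),(0,0)])
    dst=np.float32([((d[0]+40)*S,(40-d[1])*S) for d in ((-40,40),(40,40),(40,-40),(-40,-40))])
    w=cv2.warpPerspective(im,cv2.getPerspectiveTransform(src,dst),(80*S,80*S),flags=cv2.INTER_CUBIC).astype(float)
    r,g,b=w[...,0],w[...,1],w[...,2]
    def cen(m):
        i=np.argwhere(m); return None if len(i)<10 else np.array([i[:,1].mean()/S-40,40-i[:,0].mean()/S])
    hub=cen((r>110)&(r>1.25*g)&(g>1.4*b)&(r-b>60)); red=cen((r>90)&(r>2.2*g)&(r>2*b))
    print("hub",None if hub is None else (c0+hub).round(1),"red",None if red is None else (c0+red).round(1))
    if hub is None: hub=np.zeros(2)
    if red is not None:
        d=red-hub; print("mark angle",round(-np.arctan2(d[1],d[0]),3),"r",np.hypot(*d).round(1))
    an=np.arange(-.6,3.6,.05); L=w.mean(2); P=[]
    for t in an:
        rr=np.arange(6,18,.5); x=(hub[0]+rr*np.cos(-t)+40)*S; y=(40-hub[1]-rr*np.sin(-t))*S
        P.append(cv2.remap(L.astype(np.float32),x.astype(np.float32)[None],y.astype(np.float32)[None],1).mean())
    P=np.array(P); print("profile",dict(zip(an[::4].round(2).tolist(),P[::4].round().astype(int).tolist())))
    k=P.argmin(); q=np.clip(np.median(P)-P,0,None)*(abs(an-an[k])<.3); print("needle ~",round(float((an*q).sum()/q.sum()),3),"min",P[k].round())
    return im,w
E
python3 - <<'E'
from h import *
a=cv2.cvtColor(cv2.imread("pics/a.png"),cv2.COLOR_BGR2RGB);b=cv2.cvtColor(cv2.imread("pics/b.png"),cv2.COLOR_BGR2RGB)
q=ray("top",(255+190/4.53,155+120/4.53),.046);print(w2g(q).round(1))
dial("top",w2g(q),a);dial("side",w2g(q),b)
where()
im,w=dial("side",w2g(q)-np.array([0,26]))
E
```

```text
[ 4.3 84.6]
hub [ 6.1 85.4] red [-2.  62.5]
mark angle 1.913 r 24.2
profile {-0.6: 159, -0.4: 157, -0.2: 124, 0.0: 114, 0.2: 137, 0.4: 155, 0.6: 161, 0.8: 164, 1.0: 164, 1.2: 164, 1.4: 165, 1.6: 165, 1.8: 165, 2.0: 164, 2.2: 164, 2.4: 164, 2.6: 161, 2.8: 160, 3.0: 160, 3.2: 158, 3.4: 157}
needle ~ -0.045 min 112.0
hub [ 8.1 85.8] red [ 0.7 64.3]
mark angle 1.901 r 22.8
profile {-0.6: 171, -0.4: 166, -0.2: 126, 0.0: 84, 0.2: 136, 0.4: 170, 0.6: 174, 0.8: 174, 1.0: 173, 1.2: 173, 1.4: 172, 1.6: 172, 1.8: 172, 2.0: 173, 2.2: 174, 2.4: 172, 2.6: 171, 2.8: 171, 3.0: 168, 3.2: 166, 3.4: 167}
needle ~ -0.011 min 84.0
t 7.3 gauge mm [  6.7 136.4] z 54.0 xaxis yaw 80.95 tilt 0.32 F gauge [ 0.36 10.28] 1.14 gap 25.0 ff 39.951340556144714
hub None red None
profile {-0.6: 79, -0.4: 76, -0.2: 56, 0.0: 62, 0.2: 85, 0.4: 89, 0.6: 88, 0.8: 88, 1.0: 89, 1.2: 89, 1.4: 89, 1.6: 87, 1.8: 85, 2.0: 87, 2.2: 89, 2.4: 89, 2.6: 89, 2.8: 89, 3.0: 89, 3.2: 89, 3.4: 90}
needle ~ -0.122 min 52.0
```

Call:
{"op": "carry_out", "data": {"increments": [{"delta_pos":[-0.2,0,0],"rotation":[0,0,0]},{"delta_pos":[-0.2,0,0],"rotation":[0,0,0]},{"delta_pos":[0,0,0],"rotation":[0,0,0]}]}}

```text
time: 7.72
eef_pos: [0.584, 0.1103, 0.054]
ee_rot: [[0.157, 0.988, 0.004], [0.988, -0.157, 0.006], [0.007, 0.003, -1.0]]
force: [3.3, 12.3, -2.1]
finger_gap: 0.025
finger_force: 39.7
```

```bash
sed -i 's/(r>110)&(r>1.25\*g)&(g>1.4\*b)&(r-b>60)/(r>60)\&(r>1.2*g)\&(g>1.3*b)\&(r-b>30)/; s/(r>90)&(r>2.2\*g)/(r>50)\&(r>2*g)/; s/G=np.array(\[.5563,-.0204\]);/G=np.array([.5588,-.0208]);/' h.py
python3 - <<'E'
from h import *
where()
im,w=dial("side",(4,55))
E
```

```text
t 7.72 gauge mm [  4.1 133.4] z 54.0 xaxis yaw 80.99 tilt 0.41 F gauge [ 1.29 12.67] -2.06 gap 25.0 ff 39.668481945991516
hub [ 6.  56.9] red [-1.3 36.2]
mark angle 1.913 r 21.9
profile {-0.6: 65, -0.4: 73, -0.2: 88, 0.0: 91, 0.2: 81, 0.4: 54, 0.6: 66, 0.8: 85, 1.0: 90, 1.2: 89, 1.4: 90, 1.6: 89, 1.8: 89, 2.0: 88, 2.2: 89, 2.4: 89, 2.6: 89, 2.8: 89, 3.0: 88, 3.2: 84, 3.4: 70}
needle ~ 3.463 min 49.0
```

The needle now reads about 0.45 of the 1.91 needed, so there is about 3.6 mm to go.

Call:
{"op": "carry_out", "data": {"increments": [{"delta_pos":[-0.2,0,0],"rotation":[0,0,0]},{"delta_pos":[-0.2,0,0],"rotation":[0,0,0]},{"delta_pos":[0,0,0],"rotation":[0,0,0]}]}}

```text
time: 8.15
eef_pos: [0.5835, 0.1069, 0.054]
ee_rot: [[0.156, 0.988, 0.004], [0.988, -0.156, 0.007], [0.007, 0.003, -1.0]]
force: [3.6, 15.3, -3.2]
finger_gap: 0.0256
finger_force: 39.7
```

```bash
sed -i 's/an=np.arange(-.6,3.6,.05)/an=np.arange(-.2,3.0,.05)/' h.py
python3 - <<'E'
from h import *
where()
im,w=dial("side",(4,55))
E
```

```text
t 8.15 gauge mm [  4.1 130. ] z 54.0 xaxis yaw 81.01 tilt 0.45 F gauge [ 1.16 15.64] -3.22 gap 25.6 ff 39.671825766563416
hub [ 5.8 53.2] red [-1.9 32.7]
mark angle 1.929 r 21.9
profile {-0.2: 86, -0.0: 91, 0.2: 90, 0.4: 89, 0.6: 89, 0.8: 90, 1.0: 89, 1.2: 89, 1.4: 87, 1.6: 67, 1.8: 47, 2.0: 68, 2.2: 87, 2.4: 90, 2.6: 90, 2.8: 90}
needle ~ 1.797 min 47.0
```

Call:
{"op": "carry_out", "data": {"increments": [{"delta_pos":[-0.04,0,0],"rotation":[0,0,0]},{"delta_pos":[0,0,0],"rotation":[0,0,0]},{"delta_pos":[0.15,0,0],"rotation":[0,0,0]},{"delta_pos":[0.1,0,0],"rotation":[0,0,0]}]}}

```text
time: 8.7
eef_pos: [0.5835, 0.1069, 0.0539]
ee_rot: [[0.157, 0.988, 0.003], [0.988, -0.157, 0.003], [0.004, 0.002, -1.0]]
force: [-0.2, 4.5, 3.6]
finger_gap: 0.025
finger_force: 40.5
```

Call:
{"op": "carry_out", "data": {"increments": [{"delta_pos":[0,0,0],"rotation":[0,0,0]},{"delta_pos":[0,0,0],"rotation":[0,0,0]},{"delta_pos":[0,0,0],"rotation":[0,0,0]},{"delta_pos":[0,0,0],"rotation":[0,0,0]}], "claw": 0.2}}

```text
time: 9.2
eef_pos: [0.5828, 0.1036, 0.0523]
ee_rot: [[0.16, 0.987, 0.0], [0.987, -0.16, -0.0], [-0.0, 0.0, -1.0]]
force: [-0.0, 0.5, 0.8]
finger_gap: 0.051
finger_force: 0.0
```

```bash
python3 - <<'E'
from h import *
where()
im,w=dial("side",(4,53))
E
```

```text
t 9.2 gauge mm [  4.  126.7] z 52.3 xaxis yaw 80.81 tilt 0.02 F gauge [-0.09  0.44] 0.84 gap 51.0 ff 0.0
hub None red [-1.6 32.7]
mark angle 1.838 r 21.1
profile {-0.2: 68, -0.0: 83, 0.2: 89, 0.4: 88, 0.6: 88, 0.8: 89, 1.0: 89, 1.2: 88, 1.4: 79, 1.6: 58, 1.8: 56, 2.0: 82, 2.2: 86, 2.4: 82, 2.6: 76, 2.8: 69}
needle ~ 1.696 min 50.0
```

Step 1 looks met: needle minus mark is about 0.13 rad and the carriage is let go. I raise, go above the master, and measure it on the way.

Call:
{"op": "carry_out", "data": {"increments": [{"delta_pos":[0,0,-4.5],"rotation":[0,0,0]},{"delta_pos":[0,0,-4.5],"rotation":[0,0,0]},{"delta_pos":[0,-5,-1],"rotation":[0,0,0]},{"delta_pos":[0,-5,0],"rotation":[0,0,0]},{"delta_pos":[0,0,0],"rotation":[0,0,0]}], "claw": 0.6}}

```text
time: 9.88
eef_pos: [0.4812, 0.1203, 0.1522]
ee_rot: [[0.157, 0.988, -0.0], [0.988, -0.157, -0.003], [-0.003, 0.0, -1.0]]
force: [1.0, -0.2, 0.6]
finger_gap: 0.0681
finger_force: 0.0
```

```bash
cat >> h.py <<'E'
def yellow(c,im,h,roi):
    hsv=cv2.cvtColor(im,cv2.COLOR_RGB2HSV); m=cv2.inRange(hsv,(20,110,70),(34,255,255))
    x,y,w,hh=roi; k=np.zeros_like(m); k[y:y+hh,x:x+w]=m[y:y+hh,x:x+w]
    n,l,s,ce=cv2.connectedComponentsWithStats(k)
    for i in range(1,n):
        if s[i,4]>6: print(c,"yellow",s[i].tolist(),ce[i].round(1),"gauge",w2g(ray(c,ce[i],h)).round(1))
E
python3 - <<'E'
from h import *
where()
im,w=dial("side",(4,53)); yellow("side",im,.062,(280,160,60,40))
a=snap("top"); yellow("top",a,.062,(325,170,35,30)); yellow("top",a,.06,(260,165,40,30))
cv2.imwrite("pics/g.png",cv2.cvtColor(a,cv2.COLOR_RGB2BGR))
dial("top",(4,53),a)
E
```

```text
t 9.88 gauge mm [-99. 127.] z 152.2 xaxis yaw 80.98 tilt 0.18 F gauge [ 0.99 -0.06] 0.61 gap 68.1 ff 0.0
hub None red [-1.8 32.3]
mark angle 1.844 r 21.5
profile {-0.2: 58, -0.0: 50, 0.2: 43, 0.4: 30, 0.6: 28, 0.8: 29, 1.0: 28, 1.2: 26, 1.4: 37, 1.6: 42, 1.8: 53, 2.0: 110, 2.2: 145, 2.4: 152, 2.6: 156, 2.8: 157}
needle ~ 1.164 min 26.0
top yellow [338, 182, 4, 9, 31] [339.6 186.2] gauge [  5.1 -46.8]
hub [ 2.8 53. ] red [-5.1 29.9]
mark angle 1.898 r 24.4
profile {-0.2: 165, -0.0: 166, 0.2: 166, 0.4: 165, 0.6: 165, 0.8: 166, 1.0: 165, 1.2: 164, 1.4: 159, 1.6: 127, 1.8: 92, 2.0: 125, 2.2: 160, 2.4: 165, 2.6: 165, 2.8: 166}
needle ~ 1.803 min 92.0
```

The clear top view gives needle 1.80 against mark 1.90, a 2 mm offset at the rim, so step 1 is met. Next I measure the master, spacer and case numerically.

```bash
python3 - <<'E'
from h import *
a=cv2.cvtColor(cv2.imread("pics/g.png"),cv2.COLOR_BGR2RGB);b=cv2.cvtColor(cv2.imread("pics/b.png"),cv2.COLOR_BGR2RGB)
yellow("side",b,.062,(280,160,60,40)); yellow("side",b,.06,(240,200,60,50))
# spacer: full outline (red incl. shaded side) rectified at top height, holes
for c,im,h0 in(("top",a,(397,236)),("side",b,(398,160))):
    hsv=cv2.cvtColor(im,cv2.COLOR_RGB2HSV); x,y=h0
    m=(cv2.inRange(hsv,(0,120,110),(8,255,255))|cv2.inRange(hsv,(172,120,110),(180,255,255)))
    k=np.zeros_like(m);k[y-16:y+16,x-14:x+14]=m[y-16:y+16,x-14:x+14]
    # fill holes by hull, rectify on top plane z=.05
    hull=cv2.convexHull(np.argwhere(k>0)[:,::-1].astype(np.float32))
    w=np.array([ray(c,p,.05)[:2]*1000 for p in hull[:,0]],np.float32); print(c,"red top face rect",cv2.minAreaRect(w))
    p0=ray(c,h0,.05)[:2]; S=6
    q=[(-.05,-.05),(.05,-.05),(.05,.05),(-.05,.05)]
    src=np.float32([proj(c,[*(p0+d),.05]) for d in q]); dst=np.float32([((d[0]+.05)*1000*S,(d[1]+.05)*1000*S) for d in q])
    W=cv2.warpPerspective(im,cv2.getPerspectiveTransform(src,dst),(600,600),flags=cv2.INTER_CUBIC)
    cv2.imwrite("pics/w%s.png"%c,cv2.cvtColor(W,cv2.COLOR_RGB2BGR)); print("patch x right=world x, y down = world y, centre",p0.round(4))
u=[cv2.imread("pics/w%s.png"%c)[100:500,100:500] for c in("top","side")]
cv2.imwrite("pics/s.png",np.hstack(u))
E
```

```text
side yellow [314, 173, 11, 7, 33] [319.  175.9] gauge [  5.5 -44.6]
side yellow [258, 224, 12, 18, 154] [263.7 232. ] gauge [ -6.2 172.1]
top red top face rect ((409.7805480957031, -240.57359313964844), (44.202999114990234, 28.535554885864258), 12.698735237121582)
patch x right=world x, y down = world y, centre [ 0.4075 -0.2399]
side red top face rect ((412.242431640625, -238.32936096191406), (42.9576301574707, 29.12493324279785), 14.53296947479248)
patch x right=world x, y down = world y, centre [ 0.4097 -0.2307]
```

View pics/s.png

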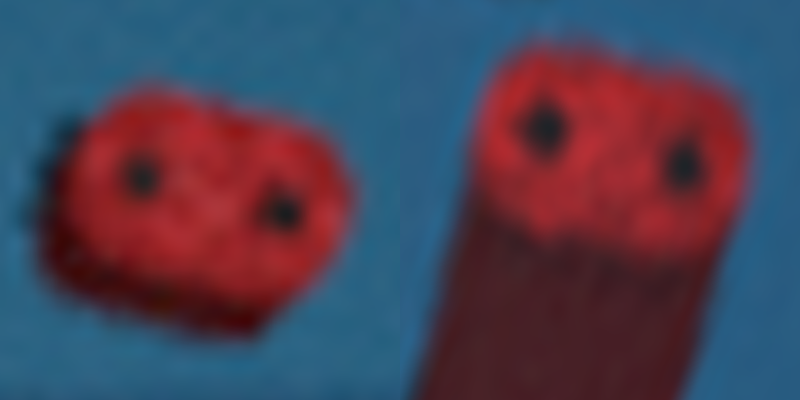

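The two holes give the spacer's long axis at about +13.3° world and its centre at about (0.411, -0.240). The master sits at gauge (5.3, -45.7), so I go above it with the grasp biased slightly to -x.

Call:
{"op": "carry_out", "data": {"increments": [{"delta_pos":[-4.31,2.58,0],"rotation":[0,0,0]},{"delta_pos":[-4.31,2.58,0],"rotation":[0,0,0]},{"delta_pos":[-4.31,2.58,0],"rotation":[0,0,0]},{"delta_pos":[-4.31,2.58,0],"rotation":[0,0,0]},{"delta_pos":[0,0,3],"rotation":[0,0,0]},{"delta_pos":[0,0,3],"rotation":[0,0,0]},{"delta_pos":[0,0,0],"rotation":[0,0,0]},{"delta_pos":[0,0,0],"rotation":[0,0,0]}]}}

```text
time: 10.98
eef_pos: [0.5595, -0.0667, 0.0932]
ee_rot: [[0.159, 0.987, 0.001], [0.987, -0.159, 0.0], [0.001, 0.001, -1.0]]
force: [0.8, -0.7, 0.1]
finger_gap: 0.0684
finger_force: 0.0
```

```bash
python3 - <<'E'
from h import *
where([*g2w(4,-45.5),.05])
E
```

```text
t 10.97 gauge mm [  8.  -45.3] z 93.2 xaxis yaw 80.83 tilt 0.06 F gauge [ 0.94 -0.51] 0.14 gap 68.4 ff 0.0
delta cm [-0.03 -0.4   4.32]
```

Call:
{"op": "carry_out", "data": {"increments": [{"delta_pos":[-0.02,-0.4,1.3],"rotation":[0,0,0]},{"delta_pos":[0,0,1.5],"rotation":[0,0,0]},{"delta_pos":[0,0,1.5],"rotation":[0,0,0]},{"delta_pos":[0,0,0],"rotation":[0,0,0]}]}}

```text
time: 11.48
eef_pos: [0.5536, -0.0663, 0.0478]
ee_rot: [[0.159, 0.987, -0.002], [0.987, -0.159, 0.0], [0.0, -0.002, -1.0]]
force: [-0.0, -0.3, 0.6]
finger_gap: 0.0687
finger_force: 0.0
```

Call:
{"op": "carry_out", "data": {"increments": [{"delta_pos":[0,0,0],"rotation":[0,0,0]},{"delta_pos":[0,0,0],"rotation":[0,0,0]}], "claw": 0.16, "newtons": 25}}

```text
time: 11.72
eef_pos: [0.5557, -0.0663, 0.0502]
ee_rot: [[0.159, 0.987, 0.003], [0.987, -0.159, -0.0], [0.0, 0.003, -1.0]]
force: [4.0, 0.0, 0.8]
finger_gap: 0.0497
finger_force: 1.9
```

```bash
python3 - <<'E'
from h import *
where([*g2w(4,-45.5),.05])
E
```

```text
t 11.72 gauge mm [  4.2 -45.4] z 50.2 xaxis yaw 80.83 tilt 0.15 F gauge [3.95 0.68] 0.76 gap 49.7 ff 1.9277781201526523
delta cm [-0.01 -0.02  0.02]
```

The +x finger touches the master first, as intended. I close, then lift straight up a little.

Call:
{"op": "carry_out", "data": {"increments": [{"delta_pos":[0,0,0],"rotation":[0,0,0]},{"delta_pos":[0,0,0],"rotation":[0,0,0]},{"delta_pos":[0,0,0],"rotation":[0,0,0]},{"delta_pos":[0,0,0],"rotation":[0,0,0]}], "claw": -1, "newtons": 40}}

```text
time: 12.22
eef_pos: [0.5569, -0.0665, 0.051]
ee_rot: [[0.159, 0.987, 0.005], [0.987, -0.159, -0.001], [0.0, 0.005, -1.0]]
force: [5.6, 0.3, 2.5]
finger_gap: 0.0451
finger_force: 41.4
```

```bash
python3 - <<'E'
from h import *
where([*g2w(4,-45.5),.05])
E
```

```text
t 12.22 gauge mm [  5.4 -45.4] z 51.0 xaxis yaw 80.82 tilt 0.3 F gauge [5.49 1.19] 2.5 gap 45.1 ff 41.378288716077805
delta cm [-0.01 -0.14  0.1 ]
```

Call:
{"op": "carry_out", "data": {"increments": [{"delta_pos":[0,0,-0.5],"rotation":[0,0,0]},{"delta_pos":[0,0,-1.0],"rotation":[0,0,0]},{"delta_pos":[0,0,-1.5],"rotation":[0,0,0]},{"delta_pos":[0,0,-4],"rotation":[0,0,0]},{"delta_pos":[-5.2,2.18,0],"rotation":[0,0,0]},{"delta_pos":[-5.2,2.18,0],"rotation":[0,0,0]},{"delta_pos":[-5.2,2.18,0],"rotation":[0,0,0]},{"delta_pos":[-5.2,2.18,0],"rotation":[0,0,0]},{"delta_pos":[0,0,0],"rotation":[0,0,0]},{"delta_pos":[0,0,0],"rotation":[0,0,0]}]}}

```text
time: 13.48
eef_pos: [0.6074, -0.2852, 0.12]
ee_rot: [[0.159, 0.987, 0.0], [0.987, -0.159, 0.001], [0.001, 0.0, -1.0]]
force: [0.1, 1.3, -1.9]
finger_gap: 0.045
finger_force: 44.3
```

```bash
python3 - <<'E'
from h import *
where([.610,-.286,.047])
a=snap("side");
cv2.imwrite("pics/k.png",cv2.cvtColor(np.hstack([cv2.resize(a[90:180,270:390],(480,360))]),cv2.COLOR_RGB2BGR))
for n in("case","master"):
    for c in("side",): print(n,[(np.round(d["uv"]),round(d["conf"],2),ray(c,d["uv"],0)[:2].round(3)) for d in vision.mark_of(c,n)[:2]])
a=snap("top"); dial("top",(4,53),a)
E
```

```text
t 13.47 gauge mm [  90.  -253.3] z 120.0 xaxis yaw 80.83 tilt 0.04 F gauge [-0.14  1.3 ] -1.87 gap 45.0 ff 44.311476051807404
delta cm [-0.04  0.27  7.3 ]
case [(array([340., 138.]), 0.56, array([ 0.609, -0.294]))]
master [(array([338., 117.]), 0.82, array([ 0.66 , -0.381])), (array([374., 215.]), 0.75, array([ 0.401, -0.066]))]
hub [ 3.3 53.5] red [-4.8 29.9]
mark angle 1.899 r 25.0
profile {-0.2: 134, -0.0: 112, 0.2: 135, 0.4: 160, 0.6: 167, 0.8: 168, 1.0: 169, 1.2: 168, 1.4: 169, 1.6: 169, 1.8: 170, 2.0: 168, 2.2: 168, 2.4: 168, 2.6: 167, 2.8: 168}
needle ~ 0.025 min 112.0
```

View pics/k.png

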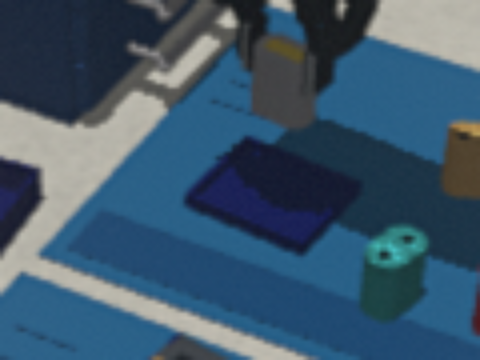

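The master hangs upright in the fingers at (285,85) over the case at (275,195). The pointer went back to 0 and the carriage has not moved. Lowering.

Call:
{"op": "carry_out", "data": {"increments": [{"delta_pos":[0,0.27,2.5],"rotation":[0,0,0]},{"delta_pos":[0,0,2.5],"rotation":[0,0,0]},{"delta_pos":[0,0,1.5],"rotation":[0,0,0]},{"delta_pos":[0,0,0.5],"rotation":[0,0,0]},{"delta_pos":[0,0,0.4],"rotation":[0,0,0]},{"delta_pos":[0,0,0],"rotation":[0,0,0]}]}}

```text
time: 14.42
eef_pos: [0.6104, -0.2861, 0.0457]
ee_rot: [[0.159, 0.987, 0.001], [0.987, -0.159, -0.0], [-0.0, 0.001, -1.0]]
force: [-1.0, 0.2, -1.9]
finger_gap: 0.0453
finger_force: 44.4
```

```bash
python3 - <<'E'
from h import *
where([.610,-.286,.047])
E
```

```text
t 14.43 gauge mm [  93.1 -253.7] z 45.7 xaxis yaw 80.83 tilt 0.04 F gauge [-1.03  0.05] -1.9 gap 45.3 ff 44.37010109424591
delta cm [ 0.   -0.04 -0.13]
```

Call:
{"op": "carry_out", "data": {"increments": [{"delta_pos":[0,0,0.15],"rotation":[0,0,0]},{"delta_pos":[0,0,0.1],"rotation":[0,0,0]},{"delta_pos":[0,0,0],"rotation":[0,0,0]}]}}

```text
time: 14.8
eef_pos: [0.6105, -0.2862, 0.044]
ee_rot: [[0.159, 0.987, 0.001], [0.987, -0.159, -0.001], [-0.001, 0.001, -1.0]]
force: [-1.7, 0.5, 6.0]
finger_gap: 0.0452
finger_force: 45.1
```

Call:
{"op": "carry_out", "data": {"increments": [{"delta_pos":[0,0,0],"rotation":[0,0,0]},{"delta_pos":[0,0,0],"rotation":[0,0,0]},{"delta_pos":[0,0,0],"rotation":[0,0,0]},{"delta_pos":[0,0,-3],"rotation":[0,0,0]},{"delta_pos":[0,0,-4],"rotation":[0,0,0]},{"delta_pos":[0,0,-4],"rotation":[0,0,0]},{"delta_pos":[0,0,0],"rotation":[0,0,0]}], "claw": 0.5}}

```text
time: 15.68
eef_pos: [0.6119, -0.2863, 0.1566]
ee_rot: [[0.159, 0.987, 0.005], [0.987, -0.159, -0.002], [-0.002, 0.006, -1.0]]
force: [-0.1, -0.9, -0.2]
finger_gap: 0.0639
finger_force: 0.0
```

```bash
python3 - <<'E'
from h import *
p=np.array([.4108,-.2401]); where([*p,.12])
a=snap("side");
for n,z in(("case",0),("master",.005)): print(n,[(np.round(d["uv"]),round(d["conf"],2),ray("side",d["uv"],z)[:2].round(3)) for d in vision.mark_of("side",n)[:3]])
yellow("side",a,.055,(310,100,60,50))
hsv=cv2.cvtColor(a,cv2.COLOR_RGB2HSV)
m=cv2.inRange(hsv,(20,110,70),(34,255,255));q=np.argwhere(m[100:150,310:370]);q=q.mean(0)[::-1]+(310,100) if len(q) else (0,0)
print("master world",ray("side",q,.055)[:2].round(4))
E
```

```text
t 15.68 gauge mm [  94.7 -253.7] z 156.6 xaxis yaw 80.83 tilt 0.34 F gauge [-0.   -0.91] -0.15 gap 63.9 ff 0.0
delta cm [  1.36 -20.61   3.54]
case [(array([336., 141.]), 0.68, array([ 0.612, -0.275])), (array([411., 154.]), 0.21, array([ 0.403, -0.33 ]))]
master [(array([375., 216.]), 0.95, array([ 0.397, -0.06 ])), (array([339., 138.]), 0.52, array([ 0.61 , -0.286]))]
side yellow [335, 122, 9, 5, 22] [339.  124.3] gauge [  93.9 -253. ]
master world [ 0.6113 -0.2855]
```

The master stands in the case. Now I go to the red spacer.

Call:
{"op": "carry_out", "data": {"increments": [{"delta_pos":[0.34,-5.15,0],"rotation":[0,0,0]},{"delta_pos":[0.34,-5.15,0],"rotation":[0,0,-0.13]},{"delta_pos":[-0.4,-5.15,0],"rotation":[0,0,-0.13]},{"delta_pos":[-1.0,-5.1,0],"rotation":[0,0,-0.13]},{"delta_pos":[0,0,3],"rotation":[0,0,0]},{"delta_pos":[0,0,0],"rotation":[0,0,0]},{"delta_pos":[0,0,0],"rotation":[0,0,0]}]}}

```text
time: 16.7
eef_pos: [0.409, -0.2796, 0.1231]
ee_rot: [[-0.229, 0.973, 0.0], [0.973, 0.229, 0.001], [0.001, 0.001, -1.0]]
force: [-0.0, 0.2, 0.6]
finger_gap: 0.0642
finger_force: 0.0
```

```bash
python3 - <<'E'
from h import *
where([.4108,-.2401,.040])
E
```

```text
t 16.7 gauge mm [-106.7 -279.4] z 123.1 xaxis yaw 103.25 tilt 0.06 F gauge [-0.04  0.19] 0.59 gap 64.2 ff 0.0
delta cm [3.8  1.08 8.32]
```

Call:
{"op": "carry_out", "data": {"increments": [{"delta_pos":[3.8,1.08,0],"rotation":[0,0,0]},{"delta_pos":[0,0,2.5],"rotation":[0,0,0]},{"delta_pos":[0,0,2.5],"rotation":[0,0,0]},{"delta_pos":[0,0,2.0],"rotation":[0,0,0]},{"delta_pos":[0,0,1.2],"rotation":[0,0,0]},{"delta_pos":[0,0,0],"rotation":[0,0,0]}]}}

```text
time: 17.45
eef_pos: [0.4101, -0.2405, 0.0404]
ee_rot: [[-0.228, 0.974, -0.001], [0.974, 0.228, 0.001], [0.001, -0.0, -1.0]]
force: [-0.1, 0.7, 0.5]
finger_gap: 0.0643
finger_force: 0.0
```

Call:
{"op": "carry_out", "data": {"increments": [{"delta_pos":[0,0,0],"rotation":[0,0,0]},{"delta_pos":[0,0,0],"rotation":[0,0,0]},{"delta_pos":[0,0,0],"rotation":[0,0,0]},{"delta_pos":[0,0,0],"rotation":[0,0,0]}], "claw": -1, "newtons": 40}}

```text
time: 17.95
eef_pos: [0.4107, -0.2413, 0.0418]
ee_rot: [[-0.228, 0.974, 0.001], [0.974, 0.228, -0.001], [-0.001, 0.001, -1.0]]
force: [-1.2, 0.7, 6.2]
finger_gap: 0.0449
finger_force: 41.8
```

```bash
python3 - <<'E'
from h import *
where([.4108,-.2401,.040])
E
```

```text
t 17.95 gauge mm [-111.1 -241.2] z 41.8 xaxis yaw 103.17 tilt 0.1 F gauge [-1.34  0.49] 6.16 gap 44.9 ff 41.81155174970627
delta cm [0.11 0.03 0.18]
```

Gripped. I lift, turn back square and carry it to the open end of the comparator.

Call:
{"op": "carry_out", "data": {"increments": [{"delta_pos":[0,0,-4],"rotation":[0,0,0]},{"delta_pos":[0,0,-4.5],"rotation":[0,0,0.13]},{"delta_pos":[0,0,0],"rotation":[0,0,0.13]},{"delta_pos":[0,0,0],"rotation":[0,0,0.13]},{"delta_pos":[4.95,1.95,0],"rotation":[0,0,0]},{"delta_pos":[4.95,1.95,0],"rotation":[0,0,0]},{"delta_pos":[4.95,1.95,0],"rotation":[0,0,0]},{"delta_pos":[4.95,1.95,0],"rotation":[0,0,0]},{"delta_pos":[0,0,0],"rotation":[0,0,0]},{"delta_pos":[0,0,0],"rotation":[0,0,0]}]}}

```text
time: 19.2
eef_pos: [0.5183, -0.0582, 0.1257]
ee_rot: [[0.159, 0.987, -0.001], [0.987, -0.159, -0.0], [-0.001, -0.0, -1.0]]
force: [0.5, -1.0, -1.7]
finger_gap: 0.0452
finger_force: 42.2
```

```bash
python3 - <<'E'
from h import *
where([*g2w(-33,-42.5),.056])
a=snap("side");b=snap("top")
# red top face in both cameras at height TCP z+8.2 mm
h=arm.sense()["eef_pos"][2]+.0082
for c,im in(("side",a),("top",b)):
    hsv=cv2.cvtColor(im,cv2.COLOR_RGB2HSV); m=cv2.inRange(hsv,(0,120,30),(8,255,255))|cv2.inRange(hsv,(172,120,30),(180,255,255))
    n,l,s,ce=cv2.connectedComponentsWithStats(m)
    for i in range(1,n):
        if s[i,4]>15 and 280<ce[i][0]<380 and 140<ce[i][1]<260: print(c,s[i],ce[i].round(1),w2g(ray(c,ce[i],h-.02)).round(1))
cv2.imwrite("pics/m.png",cv2.cvtColor(cv2.resize(a[130:230,270:400],(780,600),interpolation=cv2.INTER_CUBIC),cv2.COLOR_RGB2BGR))
E
```

```text
t 19.2 gauge mm [-34.  -43.4] z 125.7 xaxis yaw 80.84 tilt 0.04 F gauge [ 0.61 -0.87] -1.71 gap 45.2 ff 42.15472050011158
delta cm [0.09 0.1  6.97]
side [323 157  18  26 345] [330.4 169.9] [-35.7 -34. ]
```

View pics/m.png

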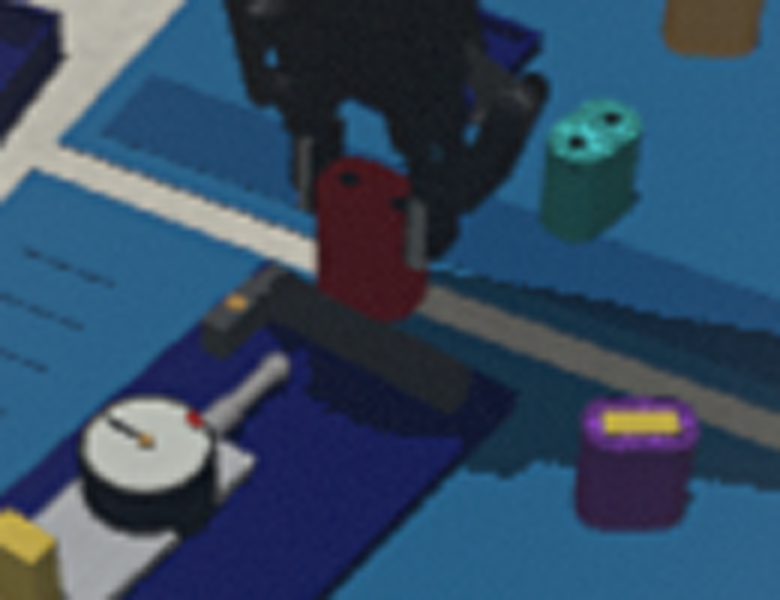

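The spacer hangs upright and square at (370,240) by the open end of the fence, clear of the spindle tip at (275,365). Lowering with margin to the fence.

Call:
{"op": "carry_out", "data": {"increments": [{"delta_pos":[0.2,0.1,2.0],"rotation":[0,0,0]},{"delta_pos":[0,0,2.5],"rotation":[0,0,0]},{"delta_pos":[0,0,1.5],"rotation":[0,0,0]},{"delta_pos":[0,0,0.7],"rotation":[0,0,0]},{"delta_pos":[0,0,0.3],"rotation":[0,0,0]},{"delta_pos":[0,0,0],"rotation":[0,0,0]}]}}

```text
time: 20.05
eef_pos: [0.5202, -0.0561, 0.0561]
ee_rot: [[0.159, 0.987, 0.001], [0.987, -0.159, -0.0], [-0.0, 0.001, -1.0]]
force: [-0.8, 0.1, -1.6]
finger_gap: 0.045
finger_force: 42.2
```

```bash
python3 - <<'E'
from h import *
where([*g2w(-33,-43),.0535])
E
```

```text
t 20.05 gauge mm [-32.5 -41. ] z 56.1 xaxis yaw 80.83 tilt 0.03 F gauge [-0.78 -0.07] -1.57 gap 45.0 ff 42.20052257180214
delta cm [-0.2  -0.05  0.26]
```

Probing towards the fence in small steps, just above the plate.

Call:
{"op": "carry_out", "data": {"increments": [{"delta_pos":[-0.15,0,0],"rotation":[0,0,0]},{"delta_pos":[-0.15,0,0],"rotation":[0,0,0]},{"delta_pos":[0,0,0],"rotation":[0,0,0]}]}}

```text
time: 20.42
eef_pos: [0.5195, -0.0593, 0.056]
ee_rot: [[0.16, 0.987, 0.0], [0.987, -0.16, -0.0], [-0.0, 0.0, -1.0]]
force: [0.4, -0.7, -2.0]
finger_gap: 0.0453
finger_force: 42.2
```

Call:
{"op": "carry_out", "data": {"increments": [{"delta_pos":[-0.1,0,0],"rotation":[0,0,0]},{"delta_pos":[0,0,0],"rotation":[0,0,0]}]}}

```text
time: 20.68
eef_pos: [0.5193, -0.0601, 0.0558]
ee_rot: [[0.159, 0.987, 0.0], [0.987, -0.159, -0.0], [-0.0, 0.0, -1.0]]
force: [0.1, -0.8, -2.3]
finger_gap: 0.045
finger_force: 42.2
```

Call:
{"op": "carry_out", "data": {"increments": [{"delta_pos":[-0.08,0,0],"rotation":[0,0,0]},{"delta_pos":[0,0,0],"rotation":[0,0,0]}]}}

```text
time: 20.92
eef_pos: [0.5191, -0.0609, 0.0558]
ee_rot: [[0.159, 0.987, 0.0], [0.987, -0.159, -0.0], [-0.0, 0.0, -1.0]]
force: [1.1, -0.2, -2.2]
finger_gap: 0.0449
finger_force: 42.2
```

```bash
python3 - <<'E'
from h import *
where([*g2w(-33,-43),.0535])
E
```

```text
t 20.93 gauge mm [-32.8 -45.9] z 55.8 xaxis yaw 80.83 tilt 0.01 F gauge [ 1.13 -0.05] -2.15 gap 44.9 ff 42.20002926886082
delta cm [ 0.29 -0.02  0.23]
```

Call:
{"op": "carry_out", "data": {"increments": [{"delta_pos":[-0.08,0,0],"rotation":[0,0,0]},{"delta_pos":[0,0,0],"rotation":[0,0,0]}]}}

```text
time: 21.18
eef_pos: [0.519, -0.0614, 0.0558]
ee_rot: [[0.159, 0.987, 0.0], [0.987, -0.159, 0.0], [0.0, 0.0, -1.0]]
force: [-0.2, 0.3, -1.2]
finger_gap: 0.0452
finger_force: 42.3
```

Call:
{"op": "carry_out", "data": {"increments": [{"delta_pos":[-0.08,0,0],"rotation":[0,0,0]},{"delta_pos":[0,0,0],"rotation":[0,0,0]}]}}

```text
time: 21.42
eef_pos: [0.519, -0.0617, 0.0559]
ee_rot: [[0.159, 0.987, 0.0], [0.987, -0.159, 0.001], [0.001, 0.0, -1.0]]
force: [0.2, 4.1, -0.7]
finger_gap: 0.0449
finger_force: 42.3
```

Contact with the fence comes at gauge y of about -46.5. I back off 0.5 mm, lower to the plate, and slide in part way still gripped.

Call:
{"op": "carry_out", "data": {"increments": [{"delta_pos":[0.08,0,0],"rotation":[0,0,0]},{"delta_pos":[0,0,0.15],"rotation":[0,0,0]},{"delta_pos":[0,0,0],"rotation":[0,0,0]}]}}

```text
time: 21.8
eef_pos: [0.5192, -0.0616, 0.0543]
ee_rot: [[0.159, 0.987, 0.0], [0.987, -0.159, -0.0], [0.0, 0.0, -1.0]]
force: [1.3, 1.6, -1.8]
finger_gap: 0.0453
finger_force: 42.3
```

Call:
{"op": "carry_out", "data": {"increments": [{"delta_pos":[0,0,0.08],"rotation":[0,0,0]},{"delta_pos":[0,0,0],"rotation":[0,0,0]}]}}

```text
time: 22.05
eef_pos: [0.5192, -0.0615, 0.0538]
ee_rot: [[0.159, 0.987, 0.0], [0.987, -0.159, -0.0], [-0.0, 0.0, -1.0]]
force: [-0.8, 3.3, 4.5]
finger_gap: 0.0452
finger_force: 42.9
```

```bash
python3 - <<'E'
from h import *
where()
E
```

```text
t 22.05 gauge mm [-32.6 -46.5] z 53.8 xaxis yaw 80.84 tilt 0.02 F gauge [-1.3   3.14] 4.51 gap 45.2 ff 42.90290325880051
```

Call:
{"op": "carry_out", "data": {"increments": [{"delta_pos":[0.03,0,-0.06],"rotation":[0,0,0]},{"delta_pos":[0,0.4,0],"rotation":[0,0,0]},{"delta_pos":[0,0.4,0],"rotation":[0,0,0]},{"delta_pos":[0,0.4,0],"rotation":[0,0,0]},{"delta_pos":[0,0.3,0],"rotation":[0,0,0]},{"delta_pos":[0,0,0],"rotation":[0,0,0]}]}}

```text
time: 22.8
eef_pos: [0.5325, -0.0636, 0.0538]
ee_rot: [[0.159, 0.987, -0.004], [0.987, -0.159, -0.0], [-0.001, -0.004, -1.0]]
force: [-6.9, 2.6, 8.0]
finger_gap: 0.0448
finger_force: 43.3
```

Call:
{"op": "carry_out", "data": {"increments": [{"delta_pos":[0,0.3,0],"rotation":[0,0,0]},{"delta_pos":[0,0.3,0],"rotation":[0,0,0]},{"delta_pos":[0,0.3,0],"rotation":[0,0,0]},{"delta_pos":[0,0,0],"rotation":[0,0,0]}]}}

```text
time: 23.3
eef_pos: [0.5379, -0.0645, 0.0539]
ee_rot: [[0.159, 0.987, -0.012], [0.987, -0.159, -0.001], [-0.003, -0.011, -1.0]]
force: [-28.1, 3.7, 29.0]
finger_gap: 0.0452
finger_force: 45.6
```

```bash
python3 - <<'E'
from h import *
where()
dial("side",(4,53))
E
```

```text
t 23.3 gauge mm [-13.7 -46.4] z 53.9 xaxis yaw 80.86 tilt 0.67 F gauge [-28.3   -0.77] 28.99 gap 45.2 ff 45.620498433709145
hub [ 5.9 53.4] red [-1.8 32.3]
mark angle 1.921 r 22.5
profile {-0.2: 183, -0.0: 183, 0.2: 184, 0.4: 184, 0.6: 183, 0.8: 185, 1.0: 175, 1.2: 125, 1.4: 98, 1.6: 160, 1.8: 184, 2.0: 185, 2.2: 186, 2.4: 184, 2.6: 183, 2.8: 183}
needle ~ 1.34 min 91.0
```

Pushing while gripped digs the block into the plate (28 N in x and 29 N in z). I relax first, then release and finish by pushing from behind with closed fingers.

Call:
{"op": "carry_out", "data": {"increments": [{"delta_pos":[0,-0.3,-0.05],"rotation":[0,0,0]},{"delta_pos":[0,-0.2,-0.05],"rotation":[0,0,0]},{"delta_pos":[0,0,0],"rotation":[0,0,0]}]}}

```text
time: 23.72
eef_pos: [0.5372, -0.0645, 0.0546]
ee_rot: [[0.16, 0.987, -0.001], [0.987, -0.16, -0.0], [-0.0, -0.001, -1.0]]
force: [-1.5, 2.3, -5.1]
finger_gap: 0.0446
finger_force: 42.2
```

```bash
python3 - <<'E'
from h import *
where()
dial("side",(4,53))
E
```

```text
t 23.73 gauge mm [-14.4 -46.6] z 54.6 xaxis yaw 80.82 tilt 0.08 F gauge [-1.89  2.06] -5.05 gap 44.6 ff 42.203447073698044
hub [ 5.8 53.4] red [-1.9 32.3]
mark angle 1.922 r 22.4
profile {-0.2: 183, -0.0: 183, 0.2: 184, 0.4: 184, 0.6: 184, 0.8: 184, 1.0: 162, 1.2: 95, 1.4: 106, 1.6: 164, 1.8: 184, 2.0: 185, 2.2: 185, 2.4: 185, 2.6: 183, 2.8: 182}
needle ~ 1.284 min 84.0
```

Call:
{"op": "carry_out", "data": {"increments": [{"delta_pos":[0,0,0.05],"rotation":[0,0,0]},{"delta_pos":[0,0,0],"rotation":[0,0,0]}]}}

```text
time: 24.02
eef_pos: [0.5373, -0.0644, 0.0544]
ee_rot: [[0.16, 0.987, -0.001], [0.987, -0.16, -0.0], [-0.0, -0.001, -1.0]]
force: [-4.9, 1.6, -1.3]
finger_gap: 0.0449
finger_force: 42.7
```

Call:
{"op": "carry_out", "data": {"increments": [{"delta_pos":[0,0,0],"rotation":[0,0,0]},{"delta_pos":[0,0,0],"rotation":[0,0,0]},{"delta_pos":[0,0,0],"rotation":[0,0,0]}], "claw": 0.4}}

```text
time: 24.4
eef_pos: [0.5383, -0.0645, 0.0549]
ee_rot: [[0.16, 0.987, 0.001], [0.987, -0.16, -0.0], [-0.0, 0.001, -1.0]]
force: [1.4, -0.3, -0.7]
finger_gap: 0.0595
finger_force: 0.0
```

Call:
{"op": "carry_out", "data": {"increments": [{"delta_pos":[0,0,-3],"rotation":[0,0,0]},{"delta_pos":[0,0,-3],"rotation":[0,0,0]},{"delta_pos":[0,-3,0],"rotation":[0,0,0]},{"delta_pos":[0,-3,0],"rotation":[0,0,0]},{"delta_pos":[0,0,0],"rotation":[0,0,0]},{"delta_pos":[0,0,0],"rotation":[0,0,0]}], "claw": -1}}

```text
time: 25.15
eef_pos: [0.4793, -0.0552, 0.115]
ee_rot: [[0.16, 0.987, 0.001], [0.987, -0.16, -0.001], [-0.0, 0.001, -1.0]]
force: [0.6, 0.0, 1.1]
finger_gap: 0.0001
finger_force: 0.0
```

```bash
python3 - <<'E'
from h import *
where([*g2w(-62,-45.3),.032])
a=snap("side");dial("side",(4,53),a)
cv2.imwrite("pics/n.png",cv2.cvtColor(a,cv2.COLOR_RGB2BGR))
hsv=cv2.cvtColor(a,cv2.COLOR_RGB2HSV); m=cv2.inRange(hsv,(0,120,30),(8,255,255))|cv2.inRange(hsv,(172,120,30),(180,255,255))
n,l,s,ce=cv2.connectedComponentsWithStats(m)
for i in range(1,n):
    if s[i,4]>15: print(s[i],ce[i].round(1))
E
```

```text
t 25.15 gauge mm [-73.  -46.6] z 115.0 xaxis yaw 80.81 tilt 0.08 F gauge [0.6 0.1] 1.08 gap 0.1 ff 0.0
delta cm [0.13 1.09 8.3 ]
hub [ 5.9 53.4] red [-1.9 32.4]
mark angle 1.928 r 22.4
profile {-0.2: 182, -0.0: 182, 0.2: 183, 0.4: 183, 0.6: 182, 0.8: 171, 1.0: 107, 1.2: 104, 1.4: 160, 1.6: 183, 1.8: 184, 2.0: 182, 2.2: 183, 2.4: 183, 2.6: 182, 2.8: 182}
needle ~ 1.123 min 87.0
[317 174  18  25 348] [325.3 186.2]
```

The spacer stands free by the ball wedge with the needle at 1.12. Now the closed fingers go down behind it.

Call:
{"op": "carry_out", "data": {"increments": [{"delta_pos":[0.25,0.9,2],"rotation":[0,0,0]},{"delta_pos":[0,0,3],"rotation":[0,0,0]},{"delta_pos":[0,0,2],"rotation":[0,0,0]},{"delta_pos":[0,0,1],"rotation":[0,0,0]},{"delta_pos":[0,0,0],"rotation":[0,0,0]}]}}

```text
time: 25.82
eef_pos: [0.4879, -0.0536, 0.0344]
ee_rot: [[0.159, 0.987, -0.001], [0.987, -0.159, 0.0], [0.0, -0.001, -1.0]]
force: [0.1, 0.4, 1.0]
finger_gap: -0.0
finger_force: 0.0
```

Call:
{"op": "carry_out", "data": {"increments": [{"delta_pos":[0,0.3,0],"rotation":[0,0,0]},{"delta_pos":[0,0.3,0],"rotation":[0,0,0]},{"delta_pos":[0,0.2,0],"rotation":[0,0,0]},{"delta_pos":[0,0,0],"rotation":[0,0,0]}]}}

```text
time: 26.32
eef_pos: [0.4955, -0.0551, 0.035]
ee_rot: [[0.159, 0.987, -0.001], [0.987, -0.159, -0.001], [-0.001, -0.001, -1.0]]
force: [-6.5, -0.3, 7.9]
finger_gap: -0.0002
finger_force: 4.8
```

```bash
python3 - <<'E'
from h import *
where()
dial("side",(4,53))
E
```

```text
t 26.32 gauge mm [-57.1 -43.9] z 35.0 xaxis yaw 80.82 tilt 0.07 F gauge [-6.4  -1.34] 7.88 gap -0.2 ff 4.81666604988277
hub [ 6.  53.3] red [-1.9 32.4]
mark angle 1.929 r 22.3
profile {-0.2: 182, -0.0: 183, 0.2: 183, 0.4: 184, 0.6: 182, 0.8: 172, 1.0: 112, 1.2: 97, 1.4: 162, 1.6: 184, 1.8: 186, 2.0: 183, 2.2: 184, 2.4: 184, 2.6: 182, 2.8: 182}
needle ~ 1.127 min 87.0
```

Call:
{"op": "carry_out", "data": {"increments": [{"delta_pos":[0,0.1,0],"rotation":[0,0,0]},{"delta_pos":[0,0.1,0],"rotation":[0,0,0]},{"delta_pos":[0,0,0],"rotation":[0,0,0]}]}}

```text
time: 26.75
eef_pos: [0.496, -0.0552, 0.035]
ee_rot: [[0.159, 0.987, -0.004], [0.987, -0.159, -0.001], [-0.002, -0.004, -1.0]]
force: [-15.6, 0.5, 17.3]
finger_gap: -0.0001
finger_force: 11.4
```

```bash
python3 - <<'E'
from h import *
where()
dial("side",(4,53))
E
```

```text
t 26.75 gauge mm [-56.5 -43.9] z 35.0 xaxis yaw 80.84 tilt 0.24 F gauge [-15.5   -1.98] 17.34 gap -0.1 ff 11.39435273478739
hub [ 6.  53.2] red [-1.8 32.4]
mark angle 1.929 r 22.3
profile {-0.2: 182, -0.0: 182, 0.2: 183, 0.4: 183, 0.6: 182, 0.8: 172, 1.0: 112, 1.2: 97, 1.4: 162, 1.6: 185, 1.8: 185, 2.0: 182, 2.2: 183, 2.4: 184, 2.6: 183, 2.8: 182}
needle ~ 1.126 min 87.0
```

The arm's compliance turns the x push into a downward force (Fz of about 17 N) that pins the block by friction. I'll raise the commanded height to cancel it.

Call:
{"op": "carry_out", "data": {"increments": [{"delta_pos":[0,0,-0.1],"rotation":[0,0,0]},{"delta_pos":[0,0,-0.1],"rotation":[0,0,0]},{"delta_pos":[0,0,0],"rotation":[0,0,0]}]}}

```text
time: 27.18
eef_pos: [0.4974, -0.0554, 0.0367]
ee_rot: [[0.159, 0.987, -0.001], [0.987, -0.159, -0.0], [-0.0, -0.001, -1.0]]
force: [-4.7, -0.1, 3.1]
finger_gap: 0.0001
finger_force: 2.8
```

```bash
python3 - <<'E'
from h import *
where()
dial("side",(4,53))
E
```

```text
t 27.18 gauge mm [-55.1 -43.9] z 36.7 xaxis yaw 80.83 tilt 0.04 F gauge [-4.63 -0.87] 3.13 gap 0.1 ff 2.7889898931607604
hub [ 5.9 53.4] red [-1.9 32.4]
mark angle 1.923 r 22.4
profile {-0.2: 182, -0.0: 183, 0.2: 183, 0.4: 183, 0.6: 182, 0.8: 172, 1.0: 114, 1.2: 96, 1.4: 161, 1.6: 185, 1.8: 185, 2.0: 183, 2.2: 183, 2.4: 183, 2.6: 182, 2.8: 182}
needle ~ 1.13 min 87.0
```

The needle did not move while the tool slid up and forward. The bulging finger links are bearing on the block's top edge at a slope, so pushing with the finger backs is no use. Instead I'll regrasp, lift about 1.5 mm clear of the plate, slide in, set down and press home while gripped.

Call:
{"op": "carry_out", "data": {"increments": [{"delta_pos":[0,-0.5,0],"rotation":[0,0,0]},{"delta_pos":[0,-0.5,-3],"rotation":[0,0,0]},{"delta_pos":[0,0,-4],"rotation":[0,0,0]},{"delta_pos":[-0.1,2.5,-0.5],"rotation":[0,0,0]},{"delta_pos":[-0.1,2.5,0],"rotation":[0,0,0]},{"delta_pos":[0,0,0],"rotation":[0,0,0]},{"delta_pos":[0,0,0],"rotation":[0,0,0]}], "claw": 0.5}}

```text
time: 28.1
eef_pos: [0.5366, -0.0633, 0.1114]
ee_rot: [[0.159, 0.987, -0.0], [0.987, -0.159, 0.0], [0.0, -0.0, -1.0]]
force: [0.5, 0.1, 0.7]
finger_gap: 0.0639
finger_force: 0.0
```

```bash
python3 - <<'E'
from h import *
where([*g2w(-15,-46),.0538])
dial("side",(4,53))
E
```

```text
t 28.1 gauge mm [-15.2 -45.5] z 111.4 xaxis yaw 80.86 tilt 0.02 F gauge [0.52 0.21] 0.66 gap 63.9 ff 0.0
delta cm [-0.05  0.02  5.76]
hub [ 5.8 53.6] red [-1.9 32.4]
mark angle 1.919 r 22.5
profile {-0.2: 183, -0.0: 184, 0.2: 183, 0.4: 170, 0.6: 122, 0.8: 104, 1.0: 157, 1.2: 184, 1.4: 185, 1.6: 183, 1.8: 183, 2.0: 182, 2.2: 183, 2.4: 183, 2.6: 182, 2.8: 182}
needle ~ 0.731 min 95.0
```

Call:
{"op": "carry_out", "data": {"increments": [{"delta_pos":[-0.05,-0.15,2],"rotation":[0,0,0]},{"delta_pos":[0,0,2.2],"rotation":[0,0,0]},{"delta_pos":[0,0,1.4],"rotation":[0,0,0]},{"delta_pos":[0,0,0],"rotation":[0,0,0]}]}}

```text
time: 28.65
eef_pos: [0.5344, -0.0637, 0.0541]
ee_rot: [[0.159, 0.987, -0.002], [0.987, -0.159, 0.001], [0.0, -0.003, -1.0]]
force: [0.3, 0.5, 0.1]
finger_gap: 0.0639
finger_force: 0.0
```

Call:
{"op": "carry_out", "data": {"increments": [{"delta_pos":[0,0,0],"rotation":[0,0,0]},{"delta_pos":[0,0,0],"rotation":[0,0,0]},{"delta_pos":[0,0,0],"rotation":[0,0,0]},{"delta_pos":[0,0,0],"rotation":[0,0,0]}], "claw": -1, "newtons": 60}}

```text
time: 29.15
eef_pos: [0.5356, -0.0637, 0.0562]
ee_rot: [[0.159, 0.987, 0.001], [0.987, -0.159, -0.0], [-0.0, 0.001, -1.0]]
force: [-2.8, 0.7, 6.4]
finger_gap: 0.0446
finger_force: 62.2
```

```bash
python3 - <<'E'
from h import *
where()
dial("side",(4,53))
E
```

```text
t 29.15 gauge mm [-16.  -46.1] z 56.2 xaxis yaw 80.84 tilt 0.04 F gauge [-2.93  0.27] 6.36 gap 44.6 ff 62.24560618400574
hub [ 5.7 53.5] red [-1.9 32.4]
mark angle 1.916 r 22.5
profile {-0.2: 184, -0.0: 185, 0.2: 185, 0.4: 179, 0.6: 136, 0.8: 94, 1.0: 152, 1.2: 186, 1.4: 186, 1.6: 185, 1.8: 183, 2.0: 182, 2.2: 184, 2.4: 184, 2.6: 183, 2.8: 183}
needle ~ 0.762 min 92.0
```

Call:
{"op": "carry_out", "data": {"increments": [{"delta_pos":[0.03,0,-0.2],"rotation":[0,0,0]},{"delta_pos":[0,0,-0.08],"rotation":[0,0,0]},{"delta_pos":[0,0.3,0],"rotation":[0,0,0]},{"delta_pos":[0,0.2,0],"rotation":[0,0,0]},{"delta_pos":[0,0,0],"rotation":[0,0,0]}]}}

```text
time: 29.82
eef_pos: [0.5391, -0.0643, 0.0577]
ee_rot: [[0.159, 0.987, -0.003], [0.987, -0.159, 0.0], [-0.0, -0.003, -1.0]]
force: [-4.2, 1.1, -4.4]
finger_gap: 0.0444
finger_force: 62.2
```

```bash
python3 - <<'E'
from h import *
where()
dial("side",(4,53))
E
```

```text
t 29.82 gauge mm [-12.5 -46.1] z 57.7 xaxis yaw 80.83 tilt 0.17 F gauge [-4.32  0.43] -4.45 gap 44.4 ff 62.156171053647995
hub [ 5.9 53.2] red [-1.9 32.4]
mark angle 1.925 r 22.2
profile {-0.2: 183, -0.0: 184, 0.2: 185, 0.4: 185, 0.6: 184, 0.8: 185, 1.0: 177, 1.2: 142, 1.4: 82, 1.6: 127, 1.8: 166, 2.0: 178, 2.2: 185, 2.4: 185, 2.6: 184, 2.8: 183}
needle ~ 1.418 min 82.0
```

That works, with only 4 N in x. Sliding on.

Call:
{"op": "carry_out", "data": {"increments": [{"delta_pos":[0,0.3,0],"rotation":[0,0,0]},{"delta_pos":[0,0.3,0],"rotation":[0,0,0]},{"delta_pos":[0,0.3,0],"rotation":[0,0,0]},{"delta_pos":[0,0.3,0],"rotation":[0,0,0]},{"delta_pos":[0,0.2,0],"rotation":[0,0,0]},{"delta_pos":[0,0,0],"rotation":[0,0,0]}]}}

```text
time: 30.62
eef_pos: [0.5538, -0.0666, 0.0581]
ee_rot: [[0.159, 0.987, -0.001], [0.987, -0.159, 0.0], [-0.0, -0.001, -1.0]]
force: [-3.2, 1.7, -4.3]
finger_gap: 0.0448
finger_force: 62.2
```

```bash
python3 - <<'E'
from h import *
where()
dial("side",(4,53))
E
```

```text
t 30.62 gauge mm [  2.4 -46. ] z 58.1 xaxis yaw 80.83 tilt 0.05 F gauge [-3.38  1.16] -4.26 gap 44.8 ff 62.198819518089294
hub [ 5.7 53.6] red [-2.  32.4]
mark angle 1.916 r 22.5
profile {-0.2: 183, -0.0: 184, 0.2: 184, 0.4: 184, 0.6: 183, 0.8: 183, 1.0: 184, 1.2: 183, 1.4: 179, 1.6: 150, 1.8: 85, 2.0: 102, 2.2: 162, 2.4: 183, 2.6: 188, 2.8: 184}
needle ~ 1.855 min 78.0
```

The needle is at 1.86 and the carriage unmoved. I advance nearly home, then set down on the plate.

Call:
{"op": "carry_out", "data": {"increments": [{"delta_pos":[0,0.15,0],"rotation":[0,0,0]},{"delta_pos":[0,0.1,0],"rotation":[0,0,0]},{"delta_pos":[0,0,0.1],"rotation":[0,0,0]},{"delta_pos":[0,0,0.1],"rotation":[0,0,0]},{"delta_pos":[0,0,0],"rotation":[0,0,0]}]}}

```text
time: 31.3
eef_pos: [0.5574, -0.0672, 0.0569]
ee_rot: [[0.159, 0.987, 0.002], [0.987, -0.159, -0.0], [0.0, 0.002, -1.0]]
force: [-0.6, -0.0, 2.0]
finger_gap: 0.0445
finger_force: 62.7
```

```bash
python3 - <<'E'
from h import *
where()
E
```

```text
t 31.3 gauge mm [  6. -46.] z 56.9 xaxis yaw 80.83 tilt 0.1 F gauge [-0.58 -0.12] 2.02 gap 44.5 ff 62.66367405653
```

Call:
{"op": "carry_out", "data": {"increments": [{"delta_pos":[0,0.05,0.04],"rotation":[0,0,0]},{"delta_pos":[0,0.05,0],"rotation":[0,0,0]},{"delta_pos":[0,0,0],"rotation":[0,0,0]}]}}

```text
time: 31.68
eef_pos: [0.5577, -0.0673, 0.0563]
ee_rot: [[0.159, 0.987, 0.0], [0.987, -0.159, -0.0], [-0.0, 0.0, -1.0]]
force: [-4.3, 0.0, 5.3]
finger_gap: 0.0445
finger_force: 63.1
```

Call:
{"op": "carry_out", "data": {"increments": [{"delta_pos":[0,0.1,0],"rotation":[0,0,0]},{"delta_pos":[0,0,0],"rotation":[0,0,0]}]}}

```text
time: 31.92
eef_pos: [0.5579, -0.0673, 0.0563]
ee_rot: [[0.159, 0.987, -0.002], [0.987, -0.159, -0.001], [-0.001, -0.002, -1.0]]
force: [-8.5, 0.2, 11.0]
finger_gap: 0.0444
finger_force: 63.7
```

```bash
python3 - <<'E'
from h import *
where()
E
```

```text
t 31.93 gauge mm [  6.5 -46. ] z 56.3 xaxis yaw 80.84 tilt 0.11 F gauge [-8.38 -1.18] 10.97 gap 44.4 ff 63.729553520679474
```

Call:
{"op": "carry_out", "data": {"increments": [{"delta_pos":[0,0,-0.15],"rotation":[0,0,0]},{"delta_pos":[0,0,0],"rotation":[0,0,0]}]}}

```text
time: 32.17
eef_pos: [0.558, -0.0674, 0.0569]
ee_rot: [[0.159, 0.987, -0.001], [0.987, -0.159, 0.0], [-0.0, -0.001, -1.0]]
force: [-3.5, 0.0, -4.0]
finger_gap: 0.0443
finger_force: 62.3
```

```bash
python3 - <<'E'
from h import *
where()
E
```

```text
t 32.17 gauge mm [  6.6 -46.1] z 56.9 xaxis yaw 80.83 tilt 0.08 F gauge [-3.47 -0.53] -3.99 gap 44.3 ff 62.26150721311569
```

Call:
{"op": "carry_out", "data": {"increments": [{"delta_pos":[0,0.1,0],"rotation":[0,0,0]},{"delta_pos":[0,0,0],"rotation":[0,0,0]}]}}

```text
time: 32.42
eef_pos: [0.5587, -0.0674, 0.057]
ee_rot: [[0.159, 0.987, -0.002], [0.987, -0.159, 0.0], [-0.0, -0.002, -1.0]]
force: [-6.2, 0.9, -2.1]
finger_gap: 0.0445
finger_force: 62.6
```

Call:
{"op": "carry_out", "data": {"increments": [{"delta_pos":[0,0.1,0],"rotation":[0,0,0]},{"delta_pos":[0,0,0],"rotation":[0,0,0]}]}}

```text
time: 32.67
eef_pos: [0.5588, -0.0674, 0.057]
ee_rot: [[0.159, 0.987, -0.004], [0.987, -0.159, -0.0], [-0.001, -0.004, -1.0]]
force: [-11.0, 1.2, 3.3]
finger_gap: 0.0446
finger_force: 63.3
```

```bash
python3 - <<'E'
from h import *
where()
E
```

```text
t 32.67 gauge mm [  7.4 -46.1] z 57.0 xaxis yaw 80.84 tilt 0.24 F gauge [-11.02  -0.51] 3.28 gap 44.6 ff 63.29520508646965
```

At the stop: x is fixed at 7.4 and Fx has risen to 11 N. A touch more, then hold.

Call:
{"op": "carry_out", "data": {"increments": [{"delta_pos":[0,0.06,0],"rotation":[0,0,0]},{"delta_pos":[0,0,0],"rotation":[0,0,0]},{"delta_pos":[0,0,0],"rotation":[0,0,0]},{"delta_pos":[0,0,0],"rotation":[0,0,0]}]}}

```text
time: 33.17
eef_pos: [0.5589, -0.0675, 0.057]
ee_rot: [[0.159, 0.987, -0.005], [0.987, -0.159, -0.0], [-0.001, -0.005, -1.0]]
force: [-13.7, 1.9, 5.0]
finger_gap: 0.0446
finger_force: 63.6
```

```bash
python3 - <<'E'
from h import *
where()
dial("side",(4,53))
E
```

```text
t 33.17 gauge mm [  7.5 -46. ] z 57.0 xaxis yaw 80.85 tilt 0.3 F gauge [-13.82  -0.32] 5.03 gap 44.6 ff 63.62287223339081
hub [ 5.8 53.6] red [-1.9 32.5]
mark angle 1.921 r 22.5
profile {-0.2: 183, -0.0: 183, 0.2: 183, 0.4: 183, 0.6: 183, 0.8: 183, 1.0: 184, 1.2: 184, 1.4: 180, 1.6: 154, 1.8: 87, 2.0: 98, 2.2: 159, 2.4: 182, 2.6: 188, 2.8: 185}
needle ~ 1.899 min 77.0
```

Pressed home with about 10 N on the stop and the needle at 1.90. Now I relax, set down and release.

Call:
{"op": "carry_out", "data": {"increments": [{"delta_pos":[0,-0.12,0],"rotation":[0,0,0]},{"delta_pos":[0,-0.06,0.06],"rotation":[0,0,0]},{"delta_pos":[0,0,0],"rotation":[0,0,0]}]}}

```text
time: 33.6
eef_pos: [0.5587, -0.0674, 0.0569]
ee_rot: [[0.159, 0.987, -0.002], [0.987, -0.159, -0.0], [-0.001, -0.002, -1.0]]
force: [-7.5, 0.2, 2.9]
finger_gap: 0.0447
finger_force: 63.3
```

```bash
python3 - <<'E'
from h import *
where()
E
```

```text
t 33.6 gauge mm [  7.3 -46. ] z 56.9 xaxis yaw 80.83 tilt 0.1 F gauge [-7.47 -1.02] 2.85 gap 44.7 ff 63.34247499704361
```

Call:
{"op": "carry_out", "data": {"increments": [{"delta_pos":[0,-0.06,0.07],"rotation":[0,0,0]},{"delta_pos":[0,0,0],"rotation":[0,0,0]}]}}

```text
time: 33.85
eef_pos: [0.5587, -0.0673, 0.0567]
ee_rot: [[0.159, 0.987, -0.0], [0.987, -0.159, -0.001], [-0.001, -0.0, -1.0]]
force: [-7.4, 0.3, 6.4]
finger_gap: 0.0447
finger_force: 63.7
```

Call:
{"op": "carry_out", "data": {"increments": [{"delta_pos":[0,0,0],"rotation":[0,0,0]},{"delta_pos":[0,0,0],"rotation":[0,0,0]},{"delta_pos":[0,0,0],"rotation":[0,0,0]}], "claw": 0.45}}

```text
time: 34.22
eef_pos: [0.5593, -0.0675, 0.0564]
ee_rot: [[0.159, 0.987, 0.001], [0.987, -0.159, -0.0], [0.0, 0.001, -1.0]]
force: [-0.2, 0.6, -0.3]
finger_gap: 0.0616
finger_force: 0.0
```

Call:
{"op": "carry_out", "data": {"increments": [{"delta_pos":[0,0,-1.5],"rotation":[0,0,0]},{"delta_pos":[0,0,-3],"rotation":[0,0,0]},{"delta_pos":[0,0,-4],"rotation":[0,0,0]},{"delta_pos":[0,-5,-2],"rotation":[0,0,0]},{"delta_pos":[0,-5,0],"rotation":[0,0,0]},{"delta_pos":[0,-4,0],"rotation":[0,0,0]},{"delta_pos":[0,0,0],"rotation":[0,0,0]}]}}

```text
time: 35.1
eef_pos: [0.4189, -0.0455, 0.162]
ee_rot: [[0.16, 0.987, 0.0], [0.987, -0.16, -0.006], [-0.006, 0.001, -1.0]]
force: [0.5, -1.0, 0.3]
finger_gap: 0.0619
finger_force: 0.0
```

```bash
python3 - <<'E'
from h import *
where()
a=snap("side");dial("side",(4,53),a)
c=np.zeros((600,800,3),np.uint8)
c[:,:500]=cv2.resize(a[150:240,260:335],(500,600),interpolation=cv2.INTER_CUBIC); c[:300,500:]=cv2.resize(a[100:160,310:370],(300,300),interpolation=cv2.INTER_CUBIC)
b=snap("top");dial("top",(4,53),b)
c[300:,500:]=cv2.resize(b[160:220,310:370],(300,300),interpolation=cv2.INTER_CUBIC)
cv2.imwrite("pics/z.png",cv2.cvtColor(c,cv2.COLOR_RGB2BGR))
b0=cv2.cvtColor(cv2.imread("pics/b.png"),cv2.COLOR_BGR2RGB)
def bl(im,rng,roi):
    hsv=cv2.cvtColor(im,cv2.COLOR_RGB2HSV);x,y,w,h=roi
    m=sum(cv2.inRange(hsv,*r) for r in rng)[y:y+h,x:x+w]; q=np.argwhere(m); return (q.mean(0)[::-1]+(x,y)).round(1),q.min(0)[::-1]+(x,y),q.max(0)[::-1]+(x,y)
print("spacer blob",bl(a,[((0,120,30),(8,255,255)),((172,120,30),(180,255,255))],(300,165,40,45)))
E
```

```text
t 35.1 gauge mm [-134.2  -46.6] z 162.0 xaxis yaw 80.81 tilt 0.35 F gauge [ 0.65 -0.91] 0.27 gap 61.9 ff 0.0
hub [ 5.7 53.6] red [-1.9 32.5]
mark angle 1.918 r 22.5
profile {-0.2: 181, -0.0: 181, 0.2: 182, 0.4: 181, 0.6: 181, 0.8: 182, 1.0: 182, 1.2: 182, 1.4: 178, 1.6: 151, 1.8: 86, 2.0: 99, 2.2: 159, 2.4: 181, 2.6: 186, 2.8: 183}
needle ~ 1.896 min 78.0
hub [ 2.6 52.9] red [-5.1 29.9]
mark angle 1.892 r 24.3
profile {-0.2: 165, -0.0: 164, 0.2: 165, 0.4: 164, 0.6: 164, 0.8: 164, 1.0: 164, 1.2: 162, 1.4: 157, 1.6: 132, 1.8: 97, 2.0: 126, 2.2: 159, 2.4: 165, 2.6: 165, 2.8: 165}
needle ~ 1.806 min 97.0
spacer blob (array([318.2, 182. ]), array([301, 170]), array([327, 200]))
```

View pics/z.png

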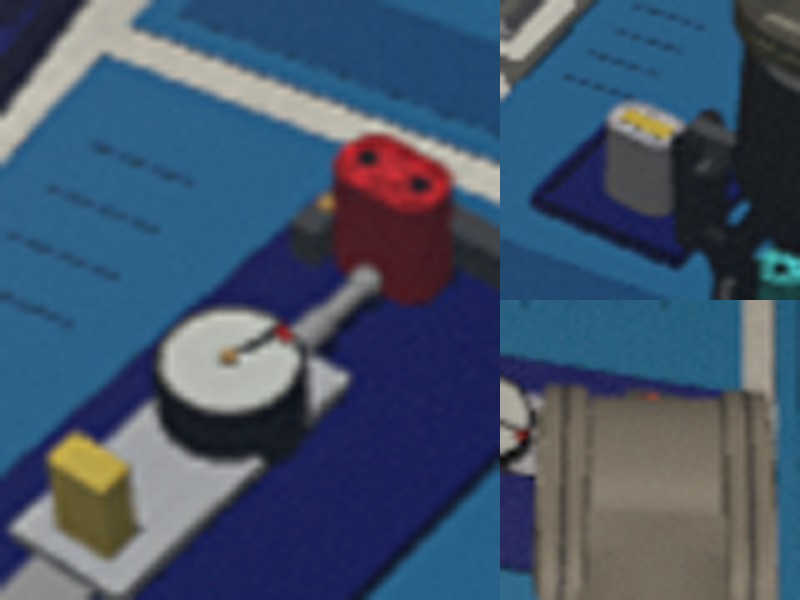

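The last picture shows the pointer on the red mark at (285,330). The spacer stands upright against stop and fence, with its hole midpoint at pixel (319,176), exactly where the master's patch was. The master stands in its case and the gripper is clear. Handing in.

```bash
python3 -c "
from cell import arm
print(arm.job_done())"
```

```text
the job is handed in; nothing more can be done
None
```

The job is handed in, with no verdict returned. The comparator was zeroed on the master, which now stands in its case. The red spacer sits let go against the end stop after a press of about 10 N (inferred from wrist force), and the pointer was on zero in the last picture.

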